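Chock a row of lying sample jars under the inspection lamp

ROBOT

A 6-joint arm with a two-finger parallel gripper is mounted at the origin on the work surface. World frame = base frame: x ahead of the robot, y to its left, z up, the work surface at z = 0. Lengths are in mm, angles in rad, forces in N, time in s.
With the tool pointing down it reaches from about 375 to 750 mm from the base axis. Payload 9 kg.
Tool frame: the origin (TCP) lies midway between the tips of the shut fingers; the grasp point (between the pads) lies 19 mm behind it; y points along the fingers, x is the direction in which the jaws open and shut, and the axes are right-handed (so a half turn about y gives the same grasp; the last joint's range is limited). The gripper opens to 85 mm and grips with 20 to 120 N. Pads are 22 mm wide; open, the fingers measure 114 mm over their backs; the gripper's body (76 mm by 85 mm) begins 54 mm behind the grasp point. The pads swing forward as they close: fully open they stand 13 mm farther back than shut.
Start: joints at [-1.41, 0.104, 0.097, 1.564, 0, 1.353], TCP at [221.895, -557.494, 231.331] pointing down, gripper open.
Joint ranges: [-2.99, 2.99], [-0.84, 1.86], [-1.1, 1.16], [-1.84, 2.11], [-1.51, 1.56], [-3.14, 3.14]. Speed limits (rad/s): [2.22, 2.22, 2.57, 3.14, 3.14, 3.14].

INTERFACE

Orientations are given as a unit quaternion [w, x, y, z].
In Python, from rig import * gives the robot as it stands.
- The arm moves only by the tool apply_moves, never from a script. Its argument "series" is a list of rows, each an object with "linear": the shift along the world's x, y, z scaled (see below), a list of three; "rot": the turn, a rotation vector about the world's x, y, z scaled (see below), a list of three; "gripper": the opening, from 0 (shut) to 1 (fully open). A call has 1 to 20 rows; each row shifts and turns the commanded pose from where the row before left it; what a row does not reach is not made up. The controller multiplies each number of a shift by 2.5 cm and each number of a turn by 0.08 rad. A row lasts 1/12 s, in which the tool goes at most 41.7 mm and 7.16 degrees, less where a joint would pass 70% of its speed; a pose out of reach is approached as far as the arm can. A call with a number of a shift or a turn outside -1 to 1 is refused whole. A call with a gripper value outside its range is refused whole. The fingers move at their own pace and stop on an object; "newtons" is the grip in N (left out, the last holds). Time passes only in rows, so rows that do not move let the fingers close. It gives the time, the measured TCP pose, the force and the opening at its end, in the units of the state.
- sense(): the state, without advancing time (a new reading comes with each control period).
- capture(name): name is "side" or "top"; returns (picture, depth): 400x640x3 uint8, blue, green, red; 400x640 float32, mm along the optical axis (not along the pixel's ray), 0 where there is no reading.
- camera_model(name): a dict with "fov_y" (degrees; the focal length in pixels is half the picture's height over the tangent of half this angle, whatever the lens; pixels are square), "cx", "cy" (the principal point, pixels), "R" (3x3) and "t" (3): a world point X has camera coordinates R X + t. Camera axes: x right, y down, z forward; pixel columns grow to the right and rows downward; lengths in mm; the calibration is good to about 2 mm. A picture is of the moment at which its call begins. camera_model takes no time and is no camera call.
- sign_off(): hands the job in, once; it reports no verdict.
The state is a dict: "time_s": time; "q": joint angles; "joint_velocities": joint speeds; "tau": joint torques, N m; "tool_pos": TCP position; "tool_rot": TCP orientation; "contact_force": force on the tool from outside, world axes, zero at the start; "wrist_torque": the same for the moment, N m; "gripper_width": finger opening in mm.
Only numpy, scipy, OpenCV 4.12 (cv2) and the standard library are available. Lean on these libraries where they do the work, as an engineer would, in place of code of your own. Each camera call takes 0.05 s, during which the arm holds its last target.

TASK

Pull the stiff slide lid of the chock box open 80 mm, level with its yellow marks, and leave it there. Chock the row of three lying resin jars so that it cannot roll apart: one of the two orange chocks (one is in the box, the other on the bench) flat on the mat at each end of the row, square to it and centred on it, a ramp tucked snugly under the end jar, and let go. Be gentle: keep the jars where they lie, do not knock the lamp that hangs low over one end, and leave everything else on the bench undisturbed.

Things in the scene. Friction and masses are not known exactly. Their poses are not given: they have to be found in the camera images.
- mat: Yellow mat fixed to the bench, 120 mm (its own x) by 360 mm (its own y), 3 mm thick; origin at the centre of its underside on the bench, z up. The row of jars runs along its y about its centre; the jars' axes lie along its x. Beyond the end without the lamp, from 90 mm past the row line, stands a fixed tissue carton 76 mm high.
- row_left_mid (a point): Left jar of the row (greatest y on the mat); a closed round sample jar, 40 mm in diameter and 66 mm long (glass body 50 mm, then a white cap 35 mm in diameter and 16 mm long), 90 g, lying on its side on the mat. Point at the jar's centre, on its axis, 20 mm above the mat's top. Its own x runs along the jar's axis to the cap; y and z turn as it rolls.
- row_mid_mid (a point): Middle jar of the row; a closed round sample jar, 40 mm in diameter and 66 mm long (glass body 50 mm, then a white cap 35 mm in diameter and 16 mm long), 90 g, lying on its side on the mat. Point at the jar's centre, on its axis, 20 mm above the mat's top. Its own x runs along the jar's axis to the cap; y and z turn as it rolls.
- row_right_mid (a point): Right jar of the row (least y on the mat); a closed round sample jar, 40 mm in diameter and 66 mm long (glass body 50 mm, then a white cap 35 mm in diameter and 16 mm long), 90 g, lying on its side on the mat. Point at the jar's centre, on its axis, 20 mm above the mat's top. Its own x runs along the jar's axis to the cap; y and z turn as it rolls.
- chock_box: Aluminium box fixed to the bench, 100 mm (its x) by 132 mm (y), 60 mm high, walls 5 mm, floor 4 mm. Origin at the centre of its underside, z up. A blue slide lid covers it and slides to the box's own -x (towards the robot). One chock stands inside, about 10 mm to the +x side of the centre, its length along the box's y.
- lid (a joint): How far the slide lid is open, m: 0 shut, 0.08 level with the yellow marks on the side rims, 0.094 the end stop. It moves towards the box's own -x, resists with about 6 N of sliding friction and stays where it is left.
- lid_grip (a point): Point on the lid's black upright handle plate (10 mm thick along the box's x, 44 wide along its y, 32 high on the lid): on its mid-plane, 86 mm above the bench, 11 mm below the plate's top; the lid's top is at 65 mm. With the lid shut it lies 30 mm to the +x side of the box's centre. Axes as the box's.
- chock_boxed_mid (a point): Centre (26 mm up) of the orange chock in the box, underside 4 mm above the bench; 114 mm long (its x) x 40 wide (y) x 52 high, 110-220 g, same turned half round. Flat base 14 mm high, a 45 degree ramp down to a 3 mm toe at each end; mid-length an upright grip fin 14 mm thick (x), 40 wide (y), from 14 to 52 mm up. With the lid at 0.08 it lifts straight out by the fin.
- chock_bench_mid (a point): The same orange chock, flat on the bench on the side away from the box. A ramp touches a lying jar when the chock's centre is 68 mm, level, from the jar's axis; the toe is then under the jar's bulge, so set the chock down 15 mm or more farther out on the mat and slide it in. Friction about 0.6: pushed on, it wedges under the jar.
- lamp: Low inspection lamp fixed over one end of the row (left or right). Origin: on the bench plumb below the middle of its head's front edge; x away from the robot, z up. Flat head x 0 to 150, y -65 to 65, z 160 to 186 mm; base 90 x 130 x 20 mm at x = 165, post at x = 185. It bars a gripper pointing straight down at that end of the row; a tool leaning back to the robot by 30 to 45 degrees gets under.
- jar_a_mid (a point): Bystander: upright sample jar, 40 mm in diameter and 66 mm long (glass body 50 mm, then a white cap 35 mm in diameter and 16 mm long), 90 g; point at its centre, 33 mm above the bench.
- jar_b_mid (a point): Bystander: upright sample jar, 40 mm in diameter and 66 mm long (glass body 50 mm, then a white cap 35 mm in diameter and 16 mm long), 90 g; point at its centre, 33 mm above the bench.
- jar_c_mid (a point): Bystander: upright sample jar, 40 mm in diameter and 66 mm long (glass body 50 mm, then a white cap 35 mm in diameter and 16 mm long), 90 g; point at its centre, 33 mm above the bench.
- cups_mid (a point): Bystander: upside-down stack of clear cups, 69 mm in diameter at the bench, 85 mm high; point at its centre, 42 mm above the bench.
- dish_rim (a point): Bystander: small steel weighing dish, 66 mm in diameter, 18 mm high; point at the centre of its rim, 18 mm above the bench.
Mind the look-alikes: they are no part of the job. Leave any green look-alike of the part that bears chock_bench_mid alone. What is shaped like the chock_box but turquoise is not meant.

How it is judged:
By the outcome, as a careful person would: the job done as asked, in the order asked, and still so for the second after the job is handed in, with the robot touching nothing.
It also fails if it takes over 64 s, if anything falls off the work surface, if the arm or the gripper's body presses on something with over 40 N, if the wrist force passes 120 N, or if a joint passes its speed limit or range.

## Working session

There is one attempt and no reset: what is moved stays moved. The work goes in short steps, Python scripts to look and compute and a tool call to move; the robot and the scene stay as the last step left them, time stands still between calls to the robot, and variables do not carry over. Pictures are saved under pics/ and viewed, and the job is handed in when it is done.

Besides the shell and the picture viewer there is one more tool, called after "Emit:" by a JSON object that holds its "op" and its "data", one argument or row to a line. apply_moves: Moves the arm, as the interface text tells. Its arguments: {"type":"object","properties":{"series":{"type":"array","items":{"type":"object","properties":{"linear":{"type":"array","items":{"type":"number","minimum":-1,"maximum":1}},"rot":{"type":"array","items":{"type":"number","minimum":-1,"maximum":1}},"gripper":{"type":"number"}}}},"newtons":{"type":"number"}},"required":["series"]}

```bash
ls; mkdir -p pics; python3 - <<'E'
from rig import *
import cv2,numpy as np
print(sense())
for n in("side","top"):
    p,d=capture(n); cv2.imwrite(f"pics/{n}0.png",p); np.save(f"pics/{n}0.npy",d); print(n,camera_model(n))
E
```

```text
pics
{'time_s': 0.0, 'q': array([-1.40969036e+00,  1.04693819e-01,  9.64788258e-02,  1.56390675e+00,
       -3.08050598e-05,  1.35310695e+00]), 'joint_velocities': array([ 0.00017608, -0.0006609 , -0.00103843, -0.0006583 , -0.00025276,
       -0.00051623]), 'tau': array([ 1.55560549e-03, -5.56942713e+01,  5.03640747e+01,  1.72721810e-02,
       -1.72219338e-04, -4.53680144e-06]), 'tool_pos': array([ 221.83198727, -557.12700038,  230.53079799]), 'tool_rot': array([ 0.58552558, -0.58485935,  0.39725489, -0.39659536]), 'contact_force': array([ 0.00193324, -0.06138143,  0.06213466]), 'wrist_torque': array([0.01240929, 0.01496575, 0.02578188]), 'gripper_width': 85.426150499978}
side {'fov_y': 49.24323232690546, 'cx': 319.2071104967589, 'cy': 203.5344163074996, 'R': array([[-0.66737734, -0.74444205,  0.02033522],
       [-0.41106993,  0.34547195, -0.84360574],
       [ 0.62099034, -0.57136255, -0.53657789]]), 't': array([371.26735844, 246.39192663, 920.60024303])}
top {'fov_y': 55.88428007481076, 'cx': 314.9501201850969, 'cy': 197.8737243894074, 'R': array([[ 0.00370547, -0.99981917,  0.01865199],
       [-0.99525182, -0.00550143, -0.09717797],
       [ 0.09726301, -0.01820334, -0.99509223]]), 't': array([  40.89140812,  484.44038246, 1103.49430076])}
```

View pics/top0.png

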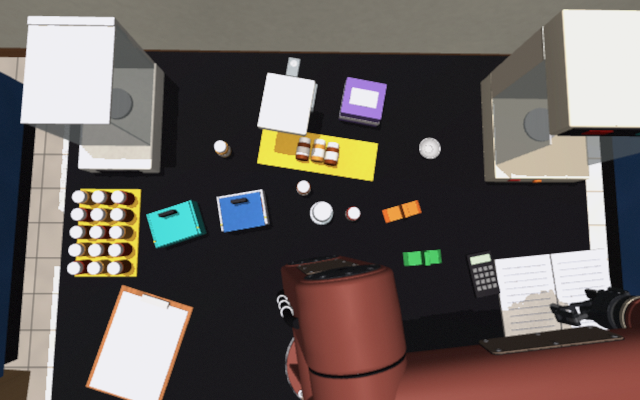

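View pics/side0.png

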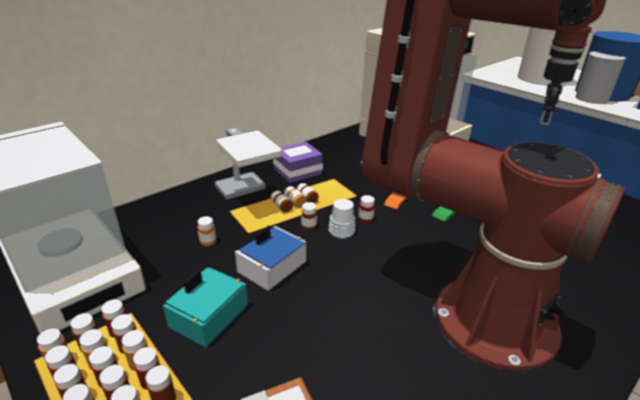

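```bash
cat > h.py <<'E'
from rig import *
import cv2,numpy as np
def K(n):
    m=camera_model(n); f=200/np.tan(np.radians(m['fov_y']/2)); return m,f
def pln(n,u,v,z):
    m,f=K(n); R=np.array(m['R']);t=np.array(m['t'])
    d=R.T@np.array([(u-m['cx'])/f,(v-m['cy'])/f,1]); c=-R.T@t
    return c+d*(z-c[2])/d[2]
def proj(n,X):
    m,f=K(n); p=np.array(m['R'])@np.array(X)+np.array(m['t']); return m['cx']+f*p[0]/p[2],m['cy']+f*p[1]/p[2]
def cloud(n,d):
    m,f=K(n); v,u=np.mgrid[:400,:640]; c=np.stack([(u-m['cx'])/f*d,(v-m['cy'])/f*d,d],-1)
    return (c-np.array(m['t']))@np.array(m['R'])
def crop(p,x0,y0,x1,y1,s,fn):
    cv2.imwrite(fn,cv2.resize(p[y0:y1,x0:x1],None,fx=s,fy=s,interpolation=cv2.INTER_CUBIC))
E
python3 - <<'E'
from h import *
p=cv2.imread('pics/top0.png'); crop(p,210,50,450,230,3.3,'pics/c1.png')
q=cv2.imread('pics/side0.png'); crop(q,180,120,440,310,3,'pics/c2.png')
for n in('top','side'):
    d=np.load(f'pics/{n}0.npy'); W=cloud(n,d); np.save(f'pics/{n}0w.npy',W)
W=np.load('pics/top0w.npy')
for u,v in[(260,163),(375,178),(303,147),(318,150),(331,153),(242,212),(239,201),(401,211),(287,100),(362,100),(303,188),(352,213),(320,212),(222,148),(429,148),(422,258),(450,200),(270,240)]: print((u,v),W[v,u].round(1))
E
```

```text
(260, 163) [592.6 211.4   2.8]
(375, 178) [ 549.4 -142.3   -3.1]
(303, 147) [634.1  79.6  42.7]
(318, 150) [625.   35.   44.7]
(331, 153) [616.5  -3.7  43.2]
(242, 212) [438.6 252.4  63.2]
(239, 201) [467.5 256.3  92.8]
(401, 211) [ 445.9 -213.1   28.6]
(287, 100) [725.  120.2 186.8]
(362, 100) [768.9 -93.1  73.1]
(303, 188) [508.6  78.5  64.4]
(352, 213) [437.2 -62.8  63.5]
(320, 212) [438.7  29.7  79.4]
(222, 148) [624.4 314.5  63.2]
(429, 148) [ 645.5 -313.    -5.5]
(422, 258) [ 307.5 -273.4   26. ]
(450, 200) [ 482.3 -372.2   -0.8]
(270, 240) [358.4 177.5   1.1]
```

View pics/c1.png

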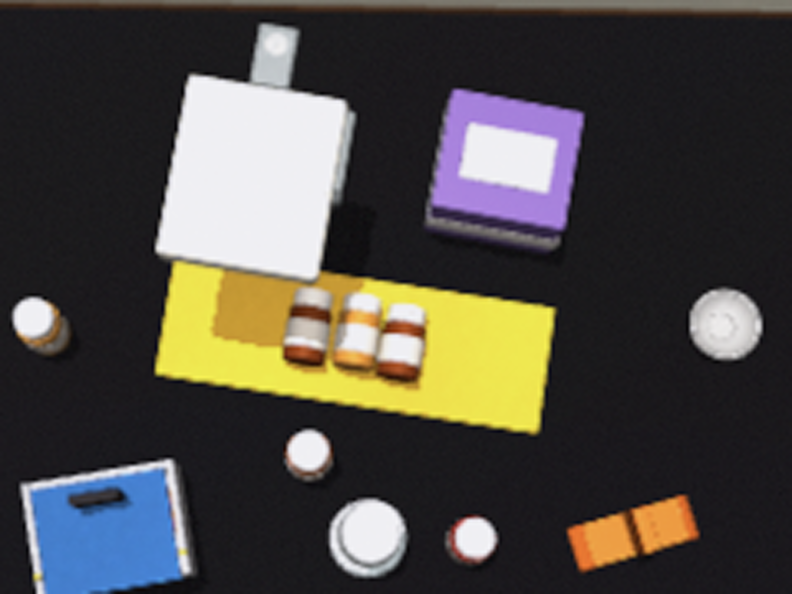

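View pics/c2.png

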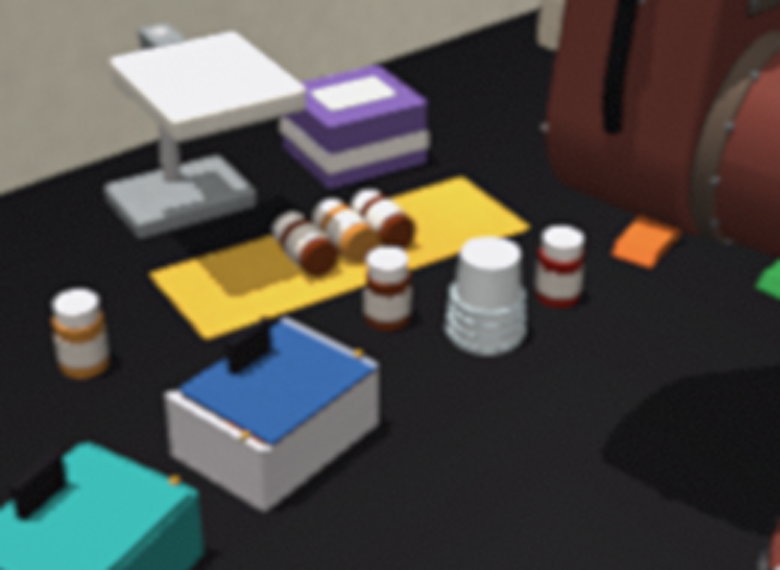

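```bash
python3 - <<'E'
from h import *
P={n:cv2.imread(f'pics/{n}0.png') for n in('top','side')}
W={n:np.load(f'pics/{n}0w.npy') for n in('top','side')}
# bench plane bias
for n in W:
    w=W[n].reshape(-1,3); s=w[(abs(w[:,2])<12)&(w[:,0]>350)&(w[:,0]<750)&(abs(w[:,1])<350)]; print(n,'bench z med',np.median(s[:,2]))
def rect(n,mask,z):
    v,u=np.nonzero(mask); pts=np.array([pln(n,a,b,z)[:2] for a,b in zip(u,v)],np.float32)
    return cv2.minAreaRect(pts), np.mean(pts,0)
for n in W:
    hsv=cv2.cvtColor(P[n],cv2.COLOR_BGR2HSV); w=W[n]
    ws=(w[...,0]>380)&(w[...,0]<800)&(abs(w[...,1])<400)
    H,S,V=hsv[...,0],hsv[...,1],hsv[...,2]
    for name,lo,hi,z,zz in[('mat',20,32,3,(-8,12)),('orange',5,18,14,(-10,60)),('blue',100,118,65,(50,75)),('purple',125,140,76,(60,90))]:
        m=(H>=lo)&(H<=hi)&(S>110)&(V>60)&ws&(w[...,2]>zz[0])&(w[...,2]<zz[1])
        k,l,st,c=cv2.connectedComponentsWithStats(m.astype(np.uint8))
        for i in range(1,k):
            if st[i,4]<60: continue
            r,me=rect(n,l==i,z); print(n,name,st[i],'rect',np.round(r[0],1),np.round(r[1],1),round(r[2],1),'zmed',np.median(w[l==i][:,2]).round(1))
    # lamp head
    m=(abs(w[...,2]-186)<10)&ws; r,me=rect(n,m,186); print(n,'lamp',np.round(cv2.boxPoints(r),1).tolist(),r[1],m.sum())
E
python3 - <<'E'
from h import *
p=cv2.imread('pics/top0.png')
crop(p,375,190,445,270,8,'pics/c3.png'); crop(p,205,180,280,240,8,'pics/c4.png')
p=cv2.imread('pics/side0.png')
crop(p,375,180,465,230,8,'pics/c5.png')
E
```

```text
top bench z med -1.262908437093861
side bench z med 1.453252457992322Traceback (most recent call last):
  File "<stdin>", line 19, in <module>
  File "<stdin>", line 8, in rect
  File "h.py", line 6, in pln
    m,f=K(n); R=np.array(m['R']);t=np.array(m['t'])
        ~^^^
  File "h.py", line 4, in K
    m=camera_model(n); f=200/np.tan(np.radians(m['fov_y']/2)); return m,f
ValueError: time passes only in moves, steps and waits
```

View pics/c3.png

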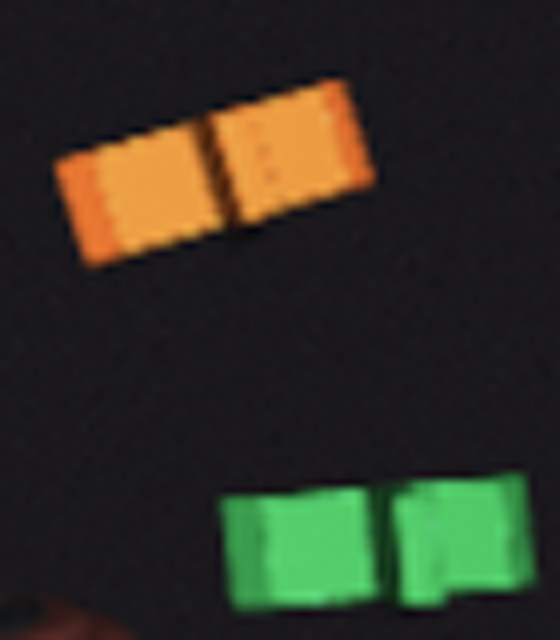

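View pics/c4.png

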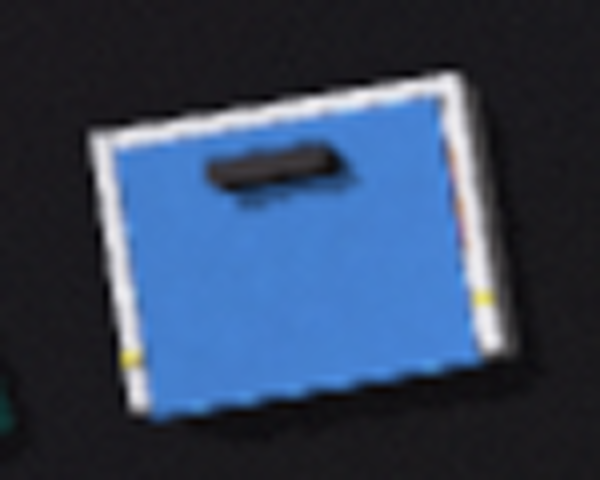

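View pics/c5.png

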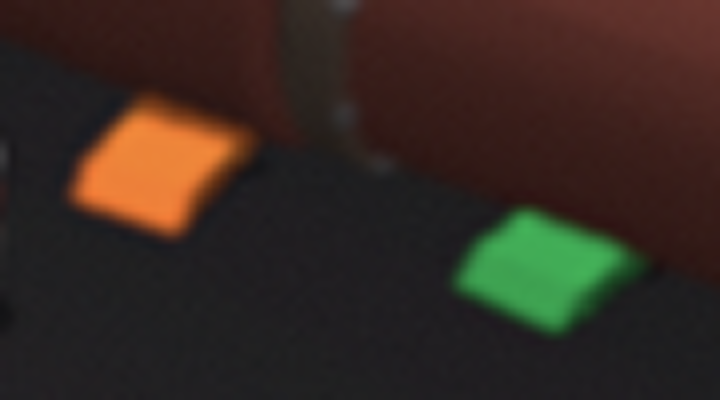

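```bash
python3 - <<'E'
from rig import *
import pickle
pickle.dump({n:camera_model(n) for n in('top','side')},open('cams.pkl','wb'))
E
sed -i 's/^    m=camera_model(n); f/    m=CM[n]; f/; s/^def K(n)/import pickle\nCM=pickle.load(open("\.\/cams.pkl","rb"))\ndef K(n)/' h.py
cat > meas.py <<'E'
from h import *
import sys
def run(tag):
  P={n:cv2.imread(f'pics/{n}{tag}.png') for n in('top','side')}
  W={n:cloud(n,np.load(f'pics/{n}{tag}.npy')) for n in('top','side')}
  def rect(n,mask,z):
    v,u=np.nonzero(mask); pts=np.array([pln(n,a,b,z)[:2] for a,b in zip(u,v)],np.float32)
    return cv2.minAreaRect(pts), np.mean(pts,0)
  for n in W:
    hsv=cv2.cvtColor(P[n],cv2.COLOR_BGR2HSV); w=W[n]
    ws=(w[...,0]>380)&(w[...,0]<800)&(abs(w[...,1])<400)
    H,S,V=hsv[...,0],hsv[...,1],hsv[...,2]
    for name,lo,hi,z,zz in[('mat',20,32,3,(-8,12)),('orange',5,18,14,(-10,70)),('blue',100,118,65,(50,80)),('purple',125,140,76,(60,90))]:
        m=(H>=lo)&(H<=hi)&(S>110)&(V>60)&ws&(w[...,2]>zz[0])&(w[...,2]<zz[1])
        k,l,st,c=cv2.connectedComponentsWithStats(m.astype(np.uint8))
        for i in range(1,k):
            if st[i,4]<60: continue
            r,me=rect(n,l==i,z); print(n,name,st[i],'rect',np.round(r[0],1),np.round(r[1],1),round(r[2],1),'zmed',np.median(w[l==i][:,2]).round(1))
    m=(abs(w[...,2]-186)<10)&ws; r,me=rect(n,m,186); print(n,'lamp',np.round(cv2.boxPoints(r),1).tolist(),r[1],m.sum())
if __name__=='__main__': run(sys.argv[1])
E
python3 meas.py 0
```

```text
top mat [ 257  129  122   53 3503] rect [625.2  35.6] [362.7 123.2] 81.5 zmed 1.0
top orange [311 156  26  10 113] rect [599.6  17.7] [79.7 16.3] 77.0 zmed 35.5
top orange [382 200  40  24 558] rect [ 446.6 -217.8] [ 43.7 117.8] 16.6 zmed 11.8
top blue [ 220  192   45   40 1272] rect [440.2 253.4] [ 95.4 115.7] 10.0 zmed 63.3
top lamp [[632.5999755859375, 72.30000305175781], [790.4000244140625, 46.099998474121094], [811.5999755859375, 173.5], [653.7999877929688, 199.6999969482422]] (129.15513610839844, 159.93959045410156) 2767
side mat [310 178  47  32 784] rect [610.6 -76.3] [152.  135.2] 81.4 zmed 4.0
side mat [ 229  198   73   36 1339] rect [639.9 124.7] [186.6 132.1] 80.7 zmed 3.9
side orange [280 190  38  22 338] rect [611.5  26.3] [136.8  64.2] 80.8 zmed 29.0
side orange [383 192  24  18 268] rect [ 435.9 -188.8] [52.7 89.6] 18.4 zmed 12.6
side orange [197 224  18  10  84] rect [664.1 306. ] [44.3 39.2] 61.4 zmed 45.4
side blue [ 240  228   64   40 1217] rect [439.1 254.3] [ 99.2 115.4] 10.5 zmed 65.8
side lamp [[613.5999755859375, 74.0], [792.7000122070312, 44.20000076293945], [815.0, 178.5], [635.9000244140625, 208.1999969482422]] (136.09544372558594, 181.52871704101562) 1305
```

```bash
cat > jars.py <<'E'
from h import *
import sys
from scipy.optimize import least_squares
def edges(tag):
    p=cv2.imread(f'pics/top{tag}.png'); hsv=cv2.cvtColor(p,cv2.COLOR_BGR2HSV); W=cloud('top',np.load(f'pics/top{tag}.npy'))
    return p,hsv,W
def jars(tag,mc=(625.2,35.6),ang=81.3):
    a=np.radians(ang); ey=np.array([np.cos(a),np.sin(a)]); ex=np.array([ey[1],-ey[0]])
    for n,zb in(('top',0),('side',0)):
        w=cloud(n,np.load(f'pics/{n}{tag}.npy')).reshape(-1,3)
        r=w[:,:2]-mc; X=r@ex; Y=r@ey; Z=w[:,2]
        m0=(abs(X)<60)&(abs(Y)<170)&(abs(Z-3)<5); zm=np.median(Z[m0])
        m=(X>-33)&(X<12)&(abs(Y)<90)&(Z>zm+10)&(Z<60)
        x,y,z=X[m],Y[m],Z[m]-zm
        ms=(Z>zm+8)&(Z<60)&(abs(Y)<90)&(abs(X)<60)
        for c0 in(46,0,-40):
            c=c0
            for _ in range(12):
                s=abs(y-c)<19
                f=lambda q:np.hypot(y[s]-q[0],z[s]-q[1])-20
                o=least_squares(f,[c,20],loss='soft_l1',f_scale=2); c=o.x[0]
            s2=ms&(abs(Y-c)<12)
            print(tag,n,'jar y',o.x.round(1),s.sum(),'rms',np.sqrt(np.mean(o.fun**2)).round(1),'xrange',np.percentile(X[s2],[1,99]).round(1),'matz',zm.round(1))
if __name__=='__main__': jars(sys.argv[1])
E
python3 jars.py 0
python3 - <<'E'
from h import *
p=cv2.imread('pics/top0.png');hsv=cv2.cvtColor(p,cv2.COLOR_BGR2HSV)
m=((hsv[...,0]>18)&(hsv[...,0]<34)&(hsv[...,1]>110)&(hsv[...,2]>60))
m[:120]=0;m[185:]=0;m[:,:250]=0;m[:,385:]=0
# lower long edge, subpixel by yellow-ness (min(g,r)-b)
I=(np.minimum(p[...,1],p[...,2]).astype(float)-p[...,0])
pts=[]
for u in range(268,372):
    vs=np.nonzero(m[:,u])[0]; v=vs.max(); hi=I[v-3,u]; 
    for k in range(v-2,v+4):
        if I[k,u]>hi/2>=I[k+1,u]:
            pts.append((u,k+(I[k,u]-hi/2)/(I[k,u]-I[k+1,u]))); break
q=np.array([pln('top',a,b,3)[:2] for a,b in pts],np.float32)
l=cv2.fitLine(q,cv2.DIST_HUBER,0,.01,.01).ravel(); print('front edge',l,np.degrees(np.arctan2(l[1],l[0])))
def hedge(v,right):
    us=np.nonzero(m[v])[0]; u=us.max() if right else us.min(); s=1 if right else -1; hi=I[v,u-3*s]
    for k in range(-2,5):
        a,b=I[v,u+k*s],I[v,u+(k+1)*s]
        if a>hi/2>=b: return u+s*(k+(a-hi/2)/(a-b)),v
for r,vs in((1,range(150,174)),(0,range(140,158))):
    q2=np.array([pln('top',*hedge(v,r),3)[:2] for v in vs if hedge(v,r)],np.float32)
    l2=cv2.fitLine(q2,cv2.DIST_HUBER,0,.01,.01).ravel(); print('end',l2,np.degrees(np.arctan2(l2[1],l2[0])), 'corner', end=' ')
    A=np.array([l[:2],-l2[:2]]).T; t=np.linalg.solve(A,l2[2:]-l[2:]); print(l[2:]+t[0]*l[:2])
E
```

```text
0 top jar y [46.6 19.9] 201 rms 3.4 xrange [-30.9  34.2] matz 1.4
0 top jar y [ 1.4 20. ] 184 rms 3.3 xrange [-28.3  36.8] matz 1.4
0 top jar y [-40.7  19.8] 199 rms 3.4 xrange [-32.   32.1] matz 1.4
0 side jar y [42.5 19.5] 179 rms 5.7 xrange [-34.8  33.2] matz 4.1
0 side jar y [-3.  19.3] 181 rms 6.0 xrange [-33.4  35.9] matz 4.1
0 side jar y [-44.6  19.9] 145 rms 4.9 xrange [-36.1  30.3] matz 4.1
front edge [1.4764406e-01 9.8904055e-01 5.6422894e+02 3.4901325e+01] 81.509575
end [ 9.8966151e-01 -1.4342268e-01  5.9581055e+02 -1.4224966e+02] -8.245952 corner [ 539.0126  -134.01845]
end [ 9.8971641e-01 -1.4304361e-01  6.3803778e+02  2.1610056e+02] -8.224005 corner [592.2659  222.71596]
```

```bash
python3 - <<'E'
from h import *
p=cv2.imread('pics/side0.png');hsv=cv2.cvtColor(p,cv2.COLOR_BGR2HSV)
# expected mat corners in side image from top-derived pose
a=np.radians(81.6); ey=np.array([np.cos(a),np.sin(a)]); ex=np.array([ey[1],-ey[0]]); mc=np.array([625,35.5])
q=p.copy()
for sx,sy in((-60,-180),(60,-180),(60,180),(-60,180)):
    X=mc+sx*ex+sy*ey; u,v=proj('side',[*X,3]); print((sx,sy),X.round(1),round(u,1),round(v,1))
    cv2.circle(q,(int(round(u)),int(round(v))),1,(255,0,255),-1)
for y in(46.6,1.4,-40.7):
  for x in(-33,17):
    X=mc+x*ex+y*ey; u,v=proj('side',[*X,23]);cv2.circle(q,(int(round(u)),int(round(v))),1,(255,0,255),-1)
crop(q,220,170,370,245,5,'pics/c6.png')
for n in CM: print(n,(-np.array(CM[n]['R']).T@CM[n]['t']).round())
# box: white rim from top at z=60ish
E
```

```text
(-60, -180) [ 539.3 -133.8] 355.6 195.6
(60, -180) [ 658.1 -151.3] 333.0 179.2
(60, 180) [710.7 204.8] 229.6 211.4
(-60, 180) [591.9 222.3] 248.0 232.6
top [ 375.   64. 1144.]
side [-223.  717.  694.]
```

View pics/c6.png

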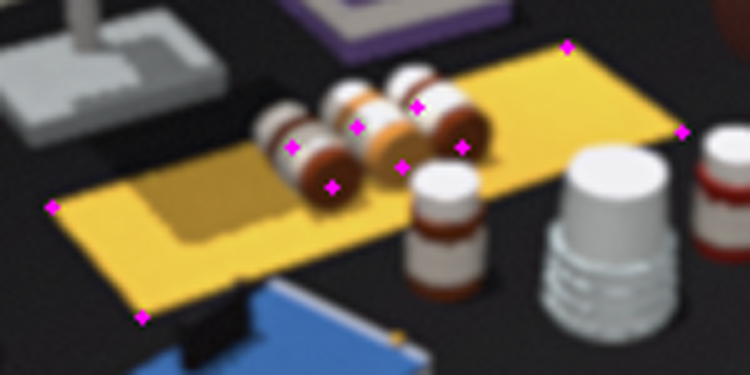

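```bash
python3 - <<'E'
from h import *
c=[pln('top',205+a/8-.5,180+b/8-.5,60)[:2] for a,b in((92,130),(458,72),(510,352),(138,415))]
c=np.array(c); print(c.round(1)); print(c.mean(0)); print(np.linalg.norm(c[1]-c[0]),np.linalg.norm(c[3]-c[0]))
print([np.degrees(np.arctan2(*(c[i]-c[j])[::-1])) for i,j in((0,1),(3,2),(0,3),(1,2))])
for (u,v,z) in((205+270/8,180+165/8,97),(205+208/8,180+170/8,97),(205+335/8,180+150/8,97)): print(pln('top',u-.5,v-.5,z).round(1))
for W,n in((np.load('pics/top0w.npy'),'top'),(np.load('pics/side0w.npy'),'side')):
    m=(W[...,2]>75)&(W[...,2]<110)&(W[...,0]>400)&(W[...,0]<520)&(W[...,1]>190)&(W[...,1]<320); print(n,m.sum(),W[m].mean(0).round(1),W[m].min(0),W[m].max(0), np.argwhere(m).mean(0))
# orange chock from cloud: fin
W=np.load('pics/top0w.npy'); m=(W[...,0]>390)&(W[...,0]<500)&(W[...,1]>-290)&(W[...,1]<-150)&(W[...,2]>30)
print(m.sum(),W[m].mean(0),W[m].min(0),W[m].max(0))
m=(W[...,0]>390)&(W[...,0]<500)&(W[...,1]>-290)&(W[...,1]<-150)&(W[...,2]>6); w=W[m]; print(m.sum(),cv2.minAreaRect(w[:,:2].astype(np.float32)))
# chock corners from c3
cc=np.array([pln('top',375+a/8-.5,190+b/8-.5,3)[:2] for a,b in((53,160),(345,78),(376,185),(90,270))]); print(cc.round(1),cc.mean(0),np.linalg.norm(cc[0]-cc[1]),np.linalg.norm(cc[0]-cc[3]),[np.degrees(np.arctan2(*(cc[i]-cc[j])[::-1])) for i,j in((0,1),(3,2))])
print(sense()['tool_rot'])
from scipy.spatial.transform import Rotation as R
print(R.from_quat(sense()['tool_rot'],scalar_first=True).as_matrix().round(3))
E
```

```text
[[485.2 328.6]
 [507.  197.6]
 [406.2 177.3]
 [383.2 309.3]]
[445.39202233 253.21516721]
132.7549659178731 103.84680021064011
[np.float64(99.45051191719567), np.float64(99.87679162431988), np.float64(10.707095369767547), np.float64(11.395490434264568)]
[469.6 257.7  97. ]
[467.7 279.1  97. ]
[474.9 235.3  97. ]
top 70 [470.  258.9  92.7] [462.63478421 238.50692729  75.74264293] [478.49271167 281.30381342 100.21181992] [200.1        238.07142857]
side 167 [465.3 260.3  89.3] [458.93224572 235.03713028  75.12271517] [475.38409912 280.18821598 100.21415226] [233.5748503  262.62874251]
86 [ 448.65790414 -217.34479216   47.31907362] [ 429.85086753 -229.52209786   30.84399013] [ 468.25757032 -208.21270193   55.10800544]
453 ((448.5860290527344, -218.74392700195312), (39.84085464477539, 107.76234436035156), 16.505159378051758)
[[ 451.8 -158.8]
 [ 483.7 -271.1]
 [ 442.9 -282.1]
 [ 410.1 -172.3]] [ 447.1174209  -221.06189504] 116.81958781530861 43.84122736076191 [np.float64(105.86751366109088), np.float64(106.62462807093566)]
[ 0.58550243 -0.58487073  0.39722538 -0.39664233]
[[ 0.37  -0.     0.929]
 [-0.929  0.001  0.37 ]
 [-0.001 -1.     0.   ]]
```

Emit:
{"op": "apply_moves", "data": {
  "series": [
    {"linear": [1,1,0],"rot": [0,0,0.856],"gripper": 0.6},
    {"linear": [1,1,0],"rot": [0,0,0.856],"gripper": 0.6},
    {"linear": [1,1,0],"rot": [0,0,0.856],"gripper": 0.6},
    {"linear": [1,1,0],"rot": [0,0,0.856],"gripper": 0.6},
    {"linear": [1,1,0],"rot": [0,0,0.856],"gripper": 0.6},
    {"linear": [1,1,0],"rot": [0,0,0.856],"gripper": 0.6},
    {"linear": [1,1,0],"rot": [0,0,0.856],"gripper": 0.6},
    {"linear": [1,1,0],"rot": [0,0,0.856],"gripper": 0.6},
    {"linear": [1,1,0],"rot": [0,0,0.856],"gripper": 0.6},
    {"linear": [1,1,0],"rot": [0,0,0.856],"gripper": 0.6},
    {"linear": [0,1,0],"rot": [0,0,0.856],"gripper": 0.6},
    {"linear": [0,1,0],"rot": [0,0,0.856],"gripper": 0.6},
    {"linear": [0,1,0],"rot": [0,0,0.856],"gripper": 0.6},
    {"linear": [0,1,0],"rot": [0,0,0.856],"gripper": 0.6},
    {"linear": [0,1,0],"rot": [0,0,0.856],"gripper": 0.6},
    {"linear": [0,1,0],"rot": [0,0,0.856],"gripper": 0.6},
    {"linear": [0,1,0],"rot": [0,0,0.856],"gripper": 0.6},
    {"linear": [0,1,0],"rot": [0,0,0.856],"gripper": 0.6},
    {"linear": [0,1,0],"rot": [0,0,0.856],"gripper": 0.6},
    {"linear": [0,1,0],"rot": [0,0,0.856],"gripper": 0.6}
  ],
  "newtons": 40
}}

```text
time_s: 1.77
tool_pos: [471.5, -56.2, 231.0]
tool_rot: [0.704, -0.704, -0.064, 0.064]
contact_force: [-0.3, -0.3, 0.0]
gripper_width: 51.6
```

Emit:
{"op": "apply_moves", "data": {
  "series": [
    {"linear": [0,1,0],"gripper": 0.6},
    {"linear": [0,1,-0.3],"gripper": 0.6},
    {"linear": [0,1,-0.3],"gripper": 0.6},
    {"linear": [0,1,-0.3],"gripper": 0.6},
    {"linear": [0,1,-0.3],"gripper": 0.6},
    {"linear": [0,1,-0.3],"gripper": 0.6},
    {"linear": [0,1,-0.3],"gripper": 0.6},
    {"linear": [0,1,-0.3],"gripper": 0.6},
    {"linear": [0,1,-0.3],"gripper": 0.6},
    {"linear": [0,1,-0.3],"gripper": 0.6},
    {"linear": [0,1,-0.3],"gripper": 0.6},
    {"linear": [0,1,-0.3],"gripper": 0.6},
    {"linear": [0,0.6,-0.3],"gripper": 0.6},
    {"linear": [0,0,0],"gripper": 0.6}
  ]
}}

```text
$.series[0]: bad value
```

```bash
cat >> h.py <<'E'
def shot(tag,names=('top','side')):
    for n in names:
        p,d=capture(n); cv2.imwrite(f'pics/{n}{tag}.png',p); np.save(f'pics/{n}{tag}.npy',d)
def st():
    from scipy.spatial.transform import Rotation as R
    s=sense(); M=R.from_quat(s['tool_rot'],scalar_first=True).as_matrix()
    print('t',round(s['time_s'],2),'pos',s['tool_pos'].round(1),'x yaw',np.degrees(np.arctan2(M[1,0],M[0,0])).round(2),'x z',M[2,0].round(3),'point',M[:,1].round(3),'lean',np.degrees(np.arccos(-M[2,1])).round(1),'F',s['contact_force'].round(1),'w',round(s['gripper_width'],1),'grasp',(s['tool_pos']-19*M[:,1]).round(1),'q',s['q'].round(2))
E
python3 - <<'E'
from h import *
st(); shot('1')
crop(cv2.imread('pics/top1.png'),190,130,310,250,6,'pics/d1.png'); crop(cv2.imread('pics/side1.png'),200,150,330,300,5,'pics/d2.png')
E
```

```text
t 1.77 pos [471.5 -56.2 231. ] x yaw 10.36 x z -0.0 point [-0.  0. -1.] lean 0.0 F [-0.3 -0.3  0. ] w 51.6 grasp [471.5 -56.2 250. ] q [-0.4  -0.28 -0.27  1.58  0.    0.99]
```

View pics/d2.png

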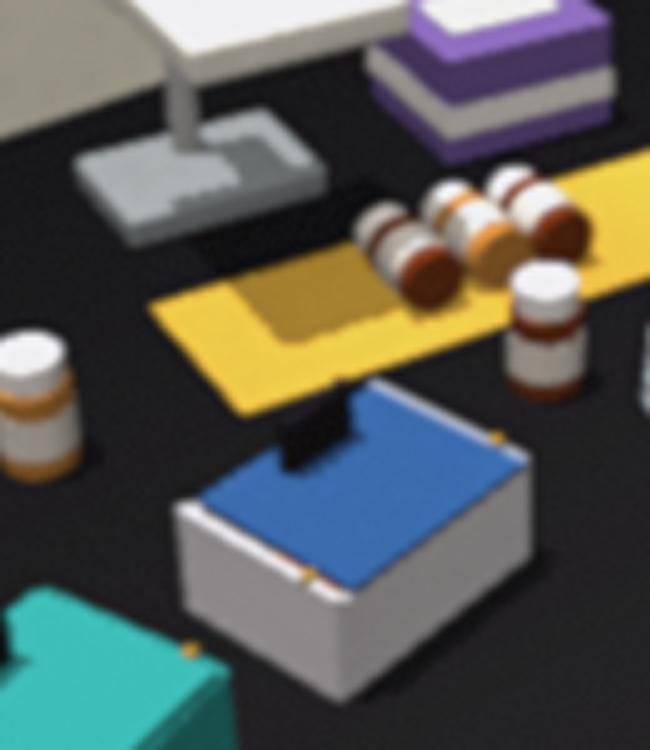

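View pics/d1.png

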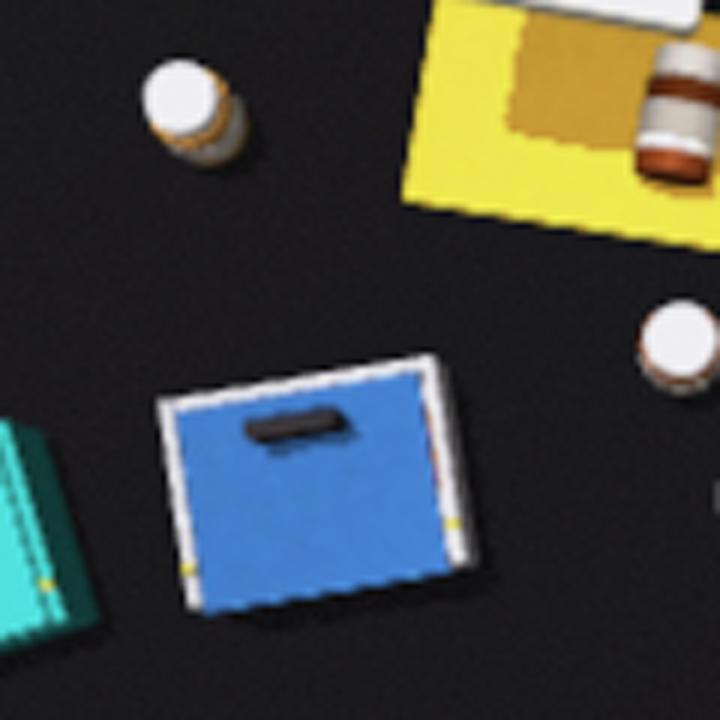

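The pictures show the blue-lid box (top d1, centre ~(315,490) in the crop). The turquoise one at left is the look-alike. Every row needs "rot", so I'm resending.

Emit:
{"op": "apply_moves", "data": {
  "series": [
    {"linear": [0,1,0],"rot": [0,0,0],"gripper": 0.6},
    {"linear": [0,1,-0.3],"rot": [0,0,0],"gripper": 0.6},
    {"linear": [0,1,-0.3],"rot": [0,0,0],"gripper": 0.6},
    {"linear": [0,1,-0.3],"rot": [0,0,0],"gripper": 0.6},
    {"linear": [0,1,-0.3],"rot": [0,0,0],"gripper": 0.6},
    {"linear": [0,1,-0.3],"rot": [0,0,0],"gripper": 0.6},
    {"linear": [0,1,-0.3],"rot": [0,0,0],"gripper": 0.6},
    {"linear": [0,1,-0.3],"rot": [0,0,0],"gripper": 0.6},
    {"linear": [0,1,-0.3],"rot": [0,0,0],"gripper": 0.6},
    {"linear": [0,1,-0.3],"rot": [0,0,0],"gripper": 0.6},
    {"linear": [0,1,-0.3],"rot": [0,0,0],"gripper": 0.6},
    {"linear": [0,1,-0.3],"rot": [0,0,0],"gripper": 0.6},
    {"linear": [0,0.6,-0.3],"rot": [0,0,0],"gripper": 0.6},
    {"linear": [0,0,0],"rot": [0,0,0],"gripper": 0.6}
  ]
}}

```text
time_s: 3.03
tool_pos: [470.9, 259.1, 139.2]
tool_rot: [-0.704, 0.704, 0.062, -0.064]
contact_force: [-1.3, 0.7, -0.8]
gripper_width: 51.2
```

```bash
python3 - <<'E'
from h import *
st(); shot('1')
crop(cv2.imread('pics/top1.png'),190,130,310,250,6,'pics/d1.png'); crop(cv2.imread('pics/side1.png'),200,150,330,300,5,'pics/d2.png')
E
```

```text
t 3.03 pos [470.9 259.1 139.2] x yaw 10.26 x z -0.003 point [-0.003 -0.    -1.   ] lean 0.2 F [-1.3  0.7 -0.8] w 51.2 grasp [470.9 259.1 158.2] q [ 0.26 -0.08 -0.26  1.4   0.    1.65]
```

View pics/d2.png

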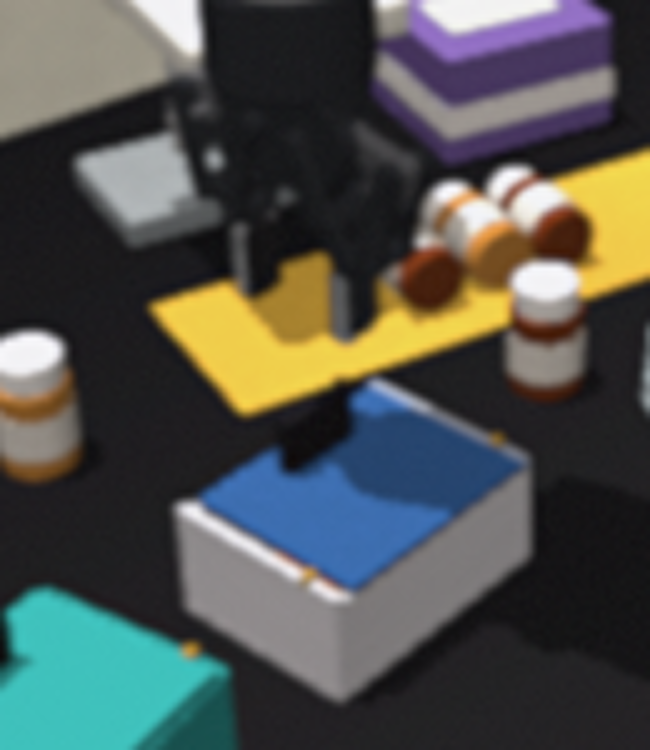

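Emit:
{"op": "apply_moves", "data": {
  "series": [
    {"linear": [0,0,-1],"rot": [0,0,0],"gripper": 0.6},
    {"linear": [0,0,-1],"rot": [0,0,0],"gripper": 0.6},
    {"linear": [0,0,-0.5],"rot": [0,0,0],"gripper": 0.6},
    {"linear": [0,0,-0.28],"rot": [0,0,0],"gripper": 0.6},
    {"linear": [0,0,0],"rot": [0,0,0],"gripper": 0.0},
    {"linear": [0,0,0],"rot": [0,0,0],"gripper": 0.0},
    {"linear": [0,0,0],"rot": [0,0,0],"gripper": 0.0},
    {"linear": [0,0,0],"rot": [0,0,0],"gripper": 0.0},
    {"linear": [0,0,0],"rot": [0,0,0],"gripper": 0.0},
    {"linear": [0,0,0],"rot": [0,0,0],"gripper": 0.0}
  ]
}}

```text
time_s: 3.97
tool_pos: [472.4, 257.4, 73.4]
tool_rot: [-0.704, 0.704, 0.063, -0.062]
contact_force: [-3.0, -1.8, 7.2]
gripper_width: 9.3
```

```bash
python3 - <<'E'
from h import *
st()
E
```

```text
t 3.97 pos [472.4 257.4  73.4] x yaw 10.17 x z 0.001 point [ 0.001 -0.    -1.   ] lean 0.1 F [-3.  -1.8  7.2] w 9.3 grasp [472.4 257.4  92.4] q [ 0.26 -0.05 -0.35  1.27 -0.    1.65]
```

Emit:
{"op": "apply_moves", "data": {
  "series": [
    {"linear": [0,0,0.12],"rot": [0,0,0],"gripper": 0.0},
    {"linear": [-0.394,-0.071,0],"rot": [0,0,0],"gripper": 0.0},
    {"linear": [-0.394,-0.071,0],"rot": [0,0,0],"gripper": 0.0},
    {"linear": [-0.394,-0.071,0],"rot": [0,0,0],"gripper": 0.0},
    {"linear": [-0.394,-0.071,0],"rot": [0,0,0],"gripper": 0.0},
    {"linear": [-0.394,-0.071,0],"rot": [0,0,0],"gripper": 0.0},
    {"linear": [-0.394,-0.071,0],"rot": [0,0,0],"gripper": 0.0},
    {"linear": [-0.394,-0.071,0],"rot": [0,0,0],"gripper": 0.0},
    {"linear": [-0.394,-0.071,0],"rot": [0,0,0],"gripper": 0.0},
    {"linear": [0,0,0],"rot": [0,0,0],"gripper": 0.0}
  ]
}}

```text
time_s: 4.8
tool_pos: [391.0, 243.0, 73.5]
tool_rot: [-0.704, 0.704, 0.062, -0.064]
contact_force: [-5.4, -0.5, -13.1]
gripper_width: 9.4
```

```bash
python3 - <<'E'
from h import *
st(); shot('2')
crop(cv2.imread('pics/top2.png'),190,170,310,270,6,'pics/e1.png'); crop(cv2.imread('pics/side2.png'),200,200,330,320,6,'pics/e2.png')
E
```

```text
t 4.8 pos [391.  243.   73.5] x yaw 10.2 x z -0.003 point [-0.003 -0.001 -1.   ] lean 0.2 F [ -5.4  -0.5 -13.1] w 9.4 grasp [391.  243.   92.5] q [ 0.27 -0.3  -0.57  1.3   0.    1.66]
```

View pics/e2.png

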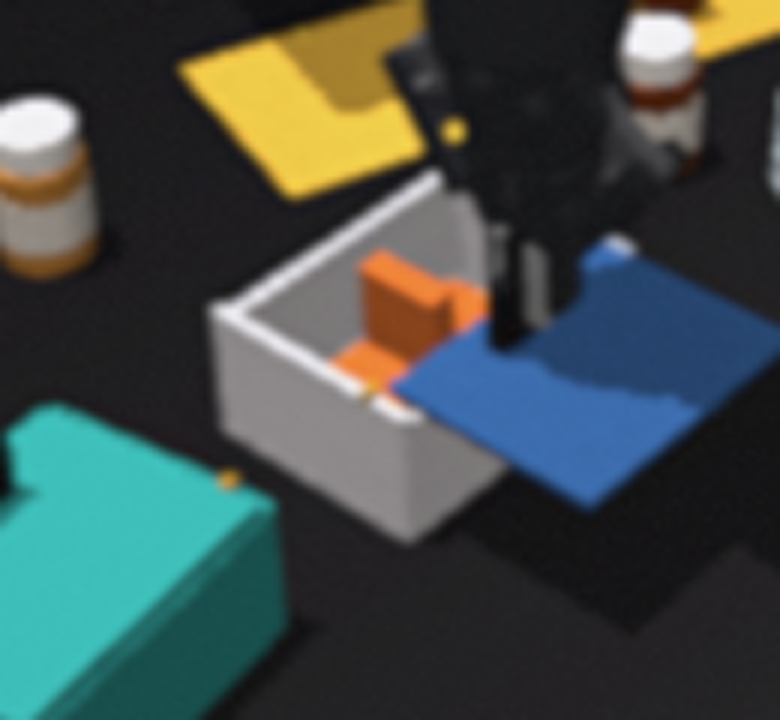

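View pics/e1.png

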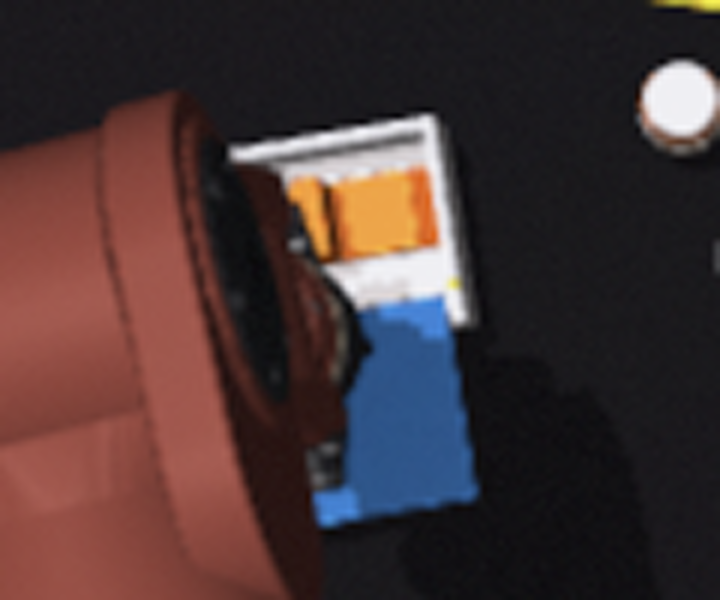

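```bash
cat > lid.py <<'E'
from h import *
import sys
# blue lid right edge region: project to box frame, front edge & rear edge on strip of box y
a=np.radians(10.2); bx=np.array([np.cos(a),np.sin(a)]); by=np.array([-bx[1],bx[0]]); bc=np.array([443.,253.7])
for tag in sys.argv[1:]:
  for n in('top','side'):
    p=cv2.imread(f'pics/{n}{tag}.png'); hsv=cv2.cvtColor(p,cv2.COLOR_BGR2HSV)
    m=(hsv[...,0]>100)&(hsv[...,0]<120)&(hsv[...,1]>110)&(hsv[...,2]>60)
    v,u=np.nonzero(m); g=np.array([pln(n,x,y,65)[:2] for x,y in zip(u,v)])-bc
    X,Y=g@bx,g@by; k=(abs(X)<160)&(abs(Y)<70); X,Y=X[k],Y[k]
    out=[]
    for y in range(-56,60,8):
        s=abs(Y-y)<3
        if s.sum()>4: out.append((y,X[s].min().round(),X[s].max().round(),s.sum()))
    print(tag,n,Y.min().round(1),Y.max().round(1),[tuple(map(int,o)) for o in out])
    ym=(hsv[...,0]>15)&(hsv[...,0]<35)&(hsv[...,1]>90)&(hsv[...,2]>90)
    v,u=np.nonzero(ym); g=np.array([pln(n,x,y,60)[:2] for x,y in zip(u,v)])-bc
    X,Y=g@bx,g@by; k=(X<0)&(X>-60)&(abs(abs(Y)-62)<9)
    for s in(1,-1):
        q=k&(Y*s>0); print('  mark',s,X[q].mean().round(1) if q.any() else None,q.sum(),Y[q].mean().round(1) if q.any() else None)
E
python3 lid.py 0 2
```

```text
0 top -59.4 58.2 [(-56, -52, 44, 56), (-48, -51, 43, 71), (-40, -52, 44, 72), (-32, -53, 42, 72), (-24, -52, 44, 72), (-16, -53, 43, 65), (-8, -53, 44, 66), (0, -51, 44, 63), (8, -53, 44, 63), (16, -51, 45, 63), (24, -53, 44, 68), (32, -51, 45, 73), (40, -53, 43, 72), (48, -51, 45, 73), (56, -53, 43, 62)]
  mark 1 -29.1 4 65.9
  mark -1 -29.8 3 -62.5
0 side -56.6 59.0 [(-56, -52, 48, 48), (-48, -52, 49, 65), (-40, -52, 44, 62), (-32, -53, 35, 57), (-24, -52, 27, 54), (-16, -51, 25, 54), (-8, -53, 25, 54), (0, -53, 24, 55), (8, -53, 48, 60), (16, -52, 49, 72), (24, -52, 48, 74), (32, -53, 49, 77), (40, -52, 49, 77), (48, -51, 49, 77), (56, -52, 45, 70)]
  mark 1 -26.4 4 59.3
  mark -1 -25.4 3 -69.2
2 top -59.4 18.1 [(-56, -132, -37, 69), (-48, -131, -36, 72), (-40, -132, -35, 74), (-32, -131, -36, 73), (-24, -130, -37, 72), (-16, -131, -36, 62), (-8, -130, -70, 46), (0, -131, -100, 25), (8, -132, -115, 15), (16, -131, -117, 11)]
  mark 1 None 0 None
  mark -1 -30.1 2 -63.9
2 side -61.3 62.6 [(-56, -133, -37, 63), (-48, -134, -38, 71), (-40, -133, -42, 67), (-32, -133, -51, 61), (-24, -132, -54, 61), (-16, -133, -55, 61), (-8, -134, -56, 63), (0, -135, -56, 64), (8, -135, -38, 66), (16, -134, -38, 76), (24, -135, -36, 83), (32, -134, -35, 83), (40, -135, -36, 86), (48, -133, -38, 85), (56, -134, -37, 87)]
  mark 1 -25.7 3 59.1
  mark -1 None 0 None
```

Emit:
{"op": "apply_moves", "data": {
  "series": [
    {"linear": [0.14,0.025,-0.06],"rot": [0,0,0],"gripper": 0.0},
    {"linear": [0,0,0],"rot": [0,0,0],"gripper": 0.0},
    {"linear": [0,0,0],"rot": [0,0,0],"gripper": 0.0}
  ]
}}

```text
time_s: 5.15
tool_pos: [396.7, 244.0, 73.5]
tool_rot: [0.704, -0.704, -0.063, 0.063]
contact_force: [-3.5, -0.3, -5.4]
gripper_width: 8.8
```

```bash
python3 - <<'E'
from h import *
st(); shot('3')
E
python3 lid.py 3
```

```text
t 5.15 pos [396.7 244.   73.5] x yaw 10.18 x z -0.0 point [-0.001  0.    -1.   ] lean 0.0 F [-3.5 -0.3 -5.4] w 8.8 grasp [396.7 244.   92.5] q [ 0.27 -0.29 -0.56  1.3   0.    1.66]
3 top -59.4 17.7 [(-56, -127, -31, 69), (-48, -126, -30, 73), (-40, -126, -29, 73), (-32, -125, -30, 73), (-24, -127, -32, 73), (-16, -126, -31, 60), (-8, -127, -64, 47), (0, -126, -83, 27), (8, -126, -109, 14), (16, -125, -111, 11)]
  mark 1 None 0 None
  mark -1 -30.1 2 -63.9
3 side -61.3 62.3 [(-56, -128, -31, 62), (-48, -129, -32, 71), (-40, -127, -36, 65), (-32, -128, -45, 61), (-24, -127, -48, 61), (-16, -128, -49, 62), (-8, -128, -52, 63), (0, -129, -50, 64), (8, -130, -32, 66), (16, -129, -31, 75), (24, -129, -29, 82), (32, -128, -29, 82), (40, -129, -30, 85), (48, -128, -32, 85), (56, -129, -31, 86)]
  mark 1 -26.4 4 59.3
  mark -1 None 0 None
```

Emit:
{"op": "apply_moves", "data": {
  "series": [
    {"linear": [-0.07,-0.0125,0],"rot": [0,0,0],"gripper": 0.0},
    {"linear": [-0.07,-0.0125,0],"rot": [0,0,0],"gripper": 0.0},
    {"linear": [-0.06,-0.0125,0],"rot": [0,0,0],"gripper": 0.0},
    {"linear": [0,0,0],"rot": [0,0,0],"gripper": 0.0},
    {"linear": [0,0,0],"rot": [0,0,0],"gripper": 0.0}
  ]
}}

```text
time_s: 5.67
tool_pos: [392.6, 243.3, 73.6]
tool_rot: [0.705, -0.704, -0.064, 0.062]
contact_force: [4.8, 3.5, -11.3]
gripper_width: 9.4
```

```bash
python3 - <<'E'
from h import *
st(); shot('4')
E
python3 lid.py 4
```

```text
t 5.67 pos [392.6 243.3  73.6] x yaw 10.17 x z 0.003 point [ 0.002  0.001 -1.   ] lean 0.2 F [  4.8   3.5 -11.3] w 9.4 grasp [392.6 243.3  92.6] q [ 0.27 -0.3  -0.57  1.3   0.    1.66]
4 top -59.4 17.7 [(-56, -130, -34, 70), (-48, -131, -33, 73), (-40, -130, -35, 72), (-32, -130, -33, 74), (-24, -130, -35, 74), (-16, -131, -37, 61), (-8, -130, -69, 47), (0, -131, -97, 25), (8, -130, -115, 13), (16, -128, -114, 9)]
  mark 1 None 0 None
  mark -1 -30.1 2 -63.9
4 side -61.3 62.3 [(-56, -131, -35, 63), (-48, -132, -36, 71), (-40, -133, -42, 67), (-32, -132, -47, 62), (-24, -132, -54, 61), (-16, -131, -53, 60), (-8, -132, -56, 62), (0, -133, -54, 63), (8, -133, -38, 65), (16, -132, -36, 74), (24, -133, -34, 83), (32, -132, -33, 83), (40, -133, -35, 85), (48, -132, -36, 85), (56, -132, -37, 85)]
  mark 1 -26.4 4 59.3
  mark -1 None 0 None
```

Emit:
{"op": "apply_moves", "data": {
  "series": [
    {"linear": [0,0,0.04],"rot": [0,0,0],"gripper": 0.5},
    {"linear": [0,0,0],"rot": [0,0,0],"gripper": 0.5},
    {"linear": [0,0,0],"rot": [0,0,0],"gripper": 0.5},
    {"linear": [0,0,1],"rot": [0,0,0],"gripper": 0.5},
    {"linear": [0,0,1],"rot": [0,0,0],"gripper": 0.5},
    {"linear": [0,0,1],"rot": [0,0,1],"gripper": 0.5},
    {"linear": [0.17,-1,1],"rot": [0,0,1],"gripper": 0.5},
    {"linear": [0.17,-1,1],"rot": [0,0,1],"gripper": 0.5},
    {"linear": [0.17,-1,0],"rot": [0,0,1],"gripper": 0.5},
    {"linear": [0.17,-1,0],"rot": [0,0,1],"gripper": 0.5},
    {"linear": [0.17,-1,0],"rot": [0,0,1],"gripper": 0.5},
    {"linear": [0.17,-1,0],"rot": [0,0,1],"gripper": 0.5},
    {"linear": [0.17,-1,0],"rot": [0,0,1],"gripper": 0.5},
    {"linear": [0.17,-1,0],"rot": [0,0,1],"gripper": 0.5},
    {"linear": [0.17,-1,0],"rot": [0,0,1],"gripper": 0.5},
    {"linear": [0.17,-1,0],"rot": [0,0,1],"gripper": 0.5},
    {"linear": [0.17,-1,0],"rot": [0,0,1],"gripper": 0.5},
    {"linear": [0.17,-1,0],"rot": [0,0,1],"gripper": 0.5},
    {"linear": [0.17,-1,0],"rot": [0,0,1],"gripper": 0.5},
    {"linear": [0.17,-1,0],"rot": [0,0,1],"gripper": 0.5}
  ]
}}

```text
time_s: 7.43
tool_pos: [451.4, -108.6, 200.1]
tool_rot: [-0.545, 0.546, 0.451, -0.45]
contact_force: [-0.1, 0.8, -0.4]
gripper_width: 42.9
```

```bash
python3 - <<'E'
from h import *
st(); shot('5')
E
python3 lid.py 5
```

```text
t 7.43 pos [ 451.4 -108.6  200.1] x yaw 79.15 x z -0.001 point [ 0.001 -0.001 -1.   ] lean 0.1 F [-0.1  0.8 -0.4] w 42.9 grasp [ 451.4 -108.6  219.1] q [-0.52 -0.32 -0.36  1.53 -0.   -0.33]
5 top -59.6 60.9 [(-56, -130, -34, 70), (-48, -131, -33, 73), (-40, -130, -35, 72), (-32, -131, -34, 74), (-24, -130, -35, 74), (-16, -131, -34, 68), (-8, -130, -35, 66), (0, -131, -33, 67), (8, -130, -35, 66), (16, -130, -33, 66), (24, -130, -35, 68), (32, -131, -34, 74), (40, -130, -35, 72), (48, -131, -33, 74), (56, -130, -32, 74)]
  mark 1 -29.1 4 65.9
  mark -1 -30.1 2 -63.9
5 side -62.7 62.3 [(-56, -133, -35, 64), (-48, -134, -32, 74), (-40, -133, -36, 70), (-32, -133, -40, 66), (-24, -132, -52, 62), (-16, -133, -55, 61), (-8, -134, -54, 64), (0, -133, -53, 64), (8, -133, -38, 65), (16, -132, -36, 74), (24, -133, -34, 83), (32, -132, -33, 83), (40, -133, -35, 85), (48, -132, -36, 85), (56, -132, -37, 85)]
  mark 1 -26.4 4 59.3
  mark -1 -25.4 3 -69.2
```

View pics/top5.png

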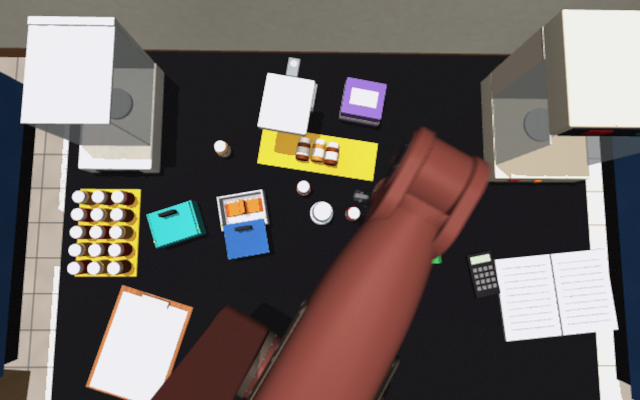

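Emit:
{"op": "apply_moves", "data": {
  "series": [
    {"linear": [0.05,-0.72,0],"rot": [0,0,0.986],"gripper": 0.5},
    {"linear": [0.05,-0.72,0],"rot": [0,0,0.986],"gripper": 0.5},
    {"linear": [0.05,-0.72,0],"rot": [0,0,0.986],"gripper": 0.5},
    {"linear": [0.05,-0.72,0],"rot": [0,0,0.986],"gripper": 0.5},
    {"linear": [0.05,-0.72,0],"rot": [0,0,0.986],"gripper": 0.5},
    {"linear": [0.05,-0.72,0],"rot": [0,0,0.986],"gripper": 0.5},
    {"linear": [0,0,-0.4],"rot": [0.283,-0.969,0],"gripper": 0.5},
    {"linear": [0,0,-0.4],"rot": [0.283,-0.969,0],"gripper": 0.5},
    {"linear": [0,0,-0.4],"rot": [0.283,-0.969,0],"gripper": 0.5},
    {"linear": [0,0,-0.4],"rot": [0.283,-0.969,0],"gripper": 0.5},
    {"linear": [0,0,-0.4],"rot": [0.283,-0.969,0],"gripper": 0.5},
    {"linear": [0,0,-0.4],"rot": [0.283,-0.969,0],"gripper": 0.5},
    {"linear": [0,0,-0.4],"rot": [0.283,-0.969,0],"gripper": 0.5},
    {"linear": [0,0,-0.4],"rot": [0.283,-0.969,0],"gripper": 0.5},
    {"linear": [0,0,0],"rot": [0,0,0],"gripper": 0.5}
  ]
}}

```text
time_s: 8.78
tool_pos: [456.9, -213.4, 115.8]
tool_rot: [-0.271, 0.538, 0.716, -0.353]
contact_force: [-0.5, 1.2, -1.0]
gripper_width: 42.6
```

```bash
python3 - <<'E'
from h import *
st(); shot('6'); crop(cv2.imread('pics/side6.png'),280,60,520,240,3,'pics/f2.png')
p=cv2.imread('pics/top5.png'); crop(p,205,180,285,270,8,'pics/f1.png')
W=cloud('top',np.load('pics/top5.npy'))
m=(W[...,0]>425)&(W[...,0]<495)&(W[...,1]>180)&(W[...,1]<320); hsv=cv2.cvtColor(p,cv2.COLOR_BGR2HSV)
o=m&(hsv[...,0]>5)&(hsv[...,0]<20)&(hsv[...,1]>120)&(hsv[...,2]>60)
f=o&(W[...,2]>36); print(o.sum(),f.sum(),'fin',W[f].mean(0),W[f].min(0),W[f].max(0))
b=o&(W[...,2]<30); v,u=np.nonzero(b); q=np.array([pln('top',x,y,18)[:2] for x,y in zip(u,v)],np.float32); print('base',cv2.minAreaRect(q))
E
```

```text
t 8.78 pos [ 456.9 -213.4  115.8] x yaw 105.94 x z 0.008 point [ 0.579  0.172 -0.797] lean 37.1 F [-0.5  1.2 -1. ] w 42.6 grasp [ 445.9 -216.7  131. ] q [-1.1  -0.64 -0.85  1.22  0.64 -1.33]
471 70 fin [456.47986842 256.70733749  52.91877044] [438.94833292 248.82011913  38.6740901 ] [474.21596069 266.32442712  59.66740153]
base ((456.0787048339844, 255.51983642578125), (38.360260009765625, 108.40203857421875), 11.038753509521484)
```

View pics/f2.png

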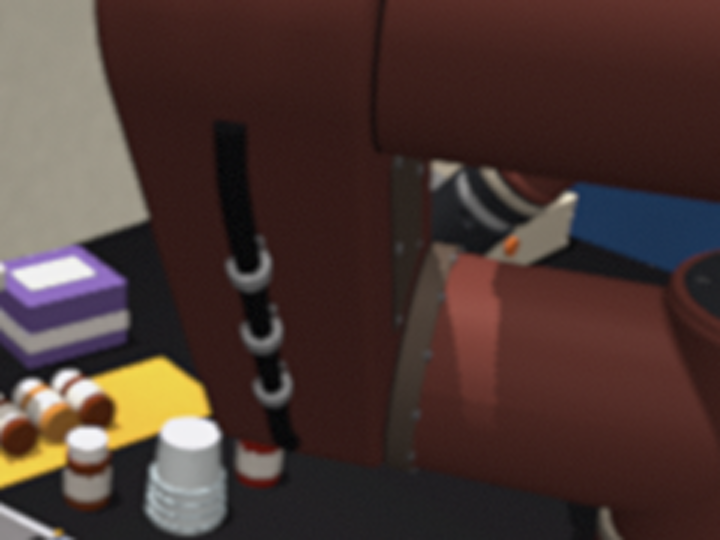

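View pics/f1.png

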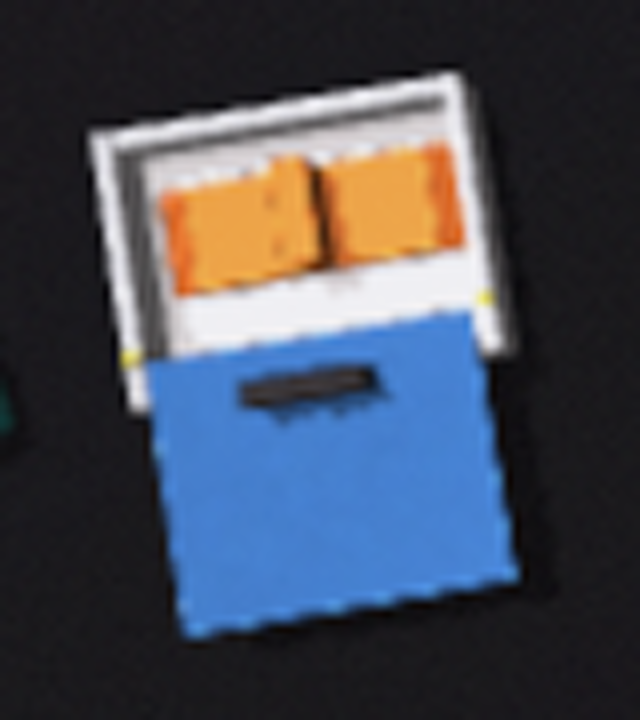

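Emit:
{"op": "apply_moves", "data": {
  "series": [
    {"linear": [0.08,-0.08,-1],"rot": [0,0,0],"gripper": 0.5},
    {"linear": [0,0,-1],"rot": [0,0,0],"gripper": 0.5},
    {"linear": [0,0,-0.8],"rot": [0,0,0],"gripper": 0.5},
    {"linear": [0,0,-0.5],"rot": [0,0,0],"gripper": 0.5},
    {"linear": [0,0,-0.25],"rot": [0,0,0],"gripper": 0.5},
    {"linear": [0,0,0],"rot": [0,0,0],"gripper": 0.5}
  ]
}}

```text
time_s: 9.38
tool_pos: [461.0, -216.6, 30.6]
tool_rot: [-0.27, 0.537, 0.716, -0.356]
contact_force: [-1.3, 1.3, -0.2]
gripper_width: 42.3
```

```bash
python3 - <<'E'
from h import *
st()
E
```

```text
t 9.38 pos [ 461.  -216.6   30.6] x yaw 106.16 x z 0.003 point [ 0.576  0.17  -0.799] lean 36.9 F [-1.3  1.3 -0.2] w 42.3 grasp [ 450.1 -219.8   45.8] q [-1.09 -0.54 -0.95  1.02  0.63 -1.32]
```

Emit:
{"op": "apply_moves", "data": {
  "series": [
    {"linear": [-0.08,0.03,-0.16],"rot": [0,0,0],"gripper": 0.5},
    {"linear": [0,0,0],"rot": [0,0,0],"gripper": 0},
    {"linear": [0,0,0],"rot": [0,0,0],"gripper": 0},
    {"linear": [0,0,0],"rot": [0,0,0],"gripper": 0},
    {"linear": [0,0,0],"rot": [0,0,0],"gripper": 0},
    {"linear": [0,0,0],"rot": [0,0,0],"gripper": 0}
  ],
  "newtons": 60
}}

```text
time_s: 9.88
tool_pos: [459.0, -217.0, 27.7]
tool_rot: [-0.268, 0.538, 0.715, -0.356]
contact_force: [-2.8, 1.1, 6.6]
gripper_width: 12.9
```

```bash
python3 - <<'E'
from h import *
st()
E
```

```text
t 9.88 pos [ 459.  -217.    27.7] x yaw 106.09 x z 0.001 point [ 0.579  0.168 -0.798] lean 37.1 F [-2.8  1.1  6.6] w 12.9 grasp [ 448.  -220.2   42.9] q [-1.1  -0.55 -0.96  1.02  0.63 -1.33]
```

Emit:
{"op": "apply_moves", "data": {
  "series": [
    {"linear": [0,0,0.4],"rot": [0,0,0],"gripper": 0},
    {"linear": [0,0,1],"rot": [0,0,0],"gripper": 0},
    {"linear": [0,0,1],"rot": [0,0,0],"gripper": 0},
    {"linear": [0,0,1],"rot": [0,0,0],"gripper": 0},
    {"linear": [0.35,0.977,0.8],"rot": [0,0,-0.334],"gripper": 0},
    {"linear": [0.35,0.977,0],"rot": [0,0,-0.334],"gripper": 0},
    {"linear": [0.35,0.977,0],"rot": [0,0,-0.334],"gripper": 0},
    {"linear": [0.35,0.977,0],"rot": [0,0,-0.334],"gripper": 0},
    {"linear": [0.35,0.977,0],"rot": [0,0,-0.334],"gripper": 0},
    {"linear": [0.35,0.977,0],"rot": [0,0,-0.334],"gripper": 0},
    {"linear": [0.35,0.977,0],"rot": [0,0,-0.334],"gripper": 0},
    {"linear": [0.35,0.977,0],"rot": [0,0,-0.334],"gripper": 0},
    {"linear": [0.35,0.977,0],"rot": [0,0,-0.334],"gripper": 0},
    {"linear": [0.35,0.977,0],"rot": [0,0,-0.334],"gripper": 0},
    {"linear": [0.35,0.977,0],"rot": [0,0,-0.334],"gripper": 0},
    {"linear": [0.35,0.977,0],"rot": [0,0,-0.334],"gripper": 0},
    {"linear": [0.35,0.977,0],"rot": [0,0,-0.334],"gripper": 0},
    {"linear": [0.35,0.977,0],"rot": [0,0,-0.334],"gripper": 0},
    {"linear": [0.35,0.977,0],"rot": [0,0,-0.334],"gripper": 0},
    {"linear": [0.35,0.977,0],"rot": [0,0,-0.334],"gripper": 0}
  ]
}}

```text
time_s: 11.55
tool_pos: [630.9, 154.9, 130.4]
tool_rot: [-0.353, 0.663, 0.592, -0.293]
contact_force: [0.4, -1.0, -0.1]
gripper_width: 13.3
```

```bash
python3 - <<'E'
from h import *
st(); shot('7'); crop(cv2.imread('pics/side7.png'),170,100,390,260,3.4,'pics/g2.png');crop(cv2.imread('pics/top7.png'),210,60,430,230,3.4,'pics/g1.png')
E
```

```text
t 11.55 pos [630.9 154.9 130.4] x yaw 82.66 x z 0.029 point [ 0.578 -0.051 -0.815] lean 35.4 F [ 0.4 -1.  -0.1] w 13.3 grasp [619.9 155.9 145.9] q [ 0.09 -0.47 -0.75  0.68 -0.1   0.19]
```

View pics/g2.png

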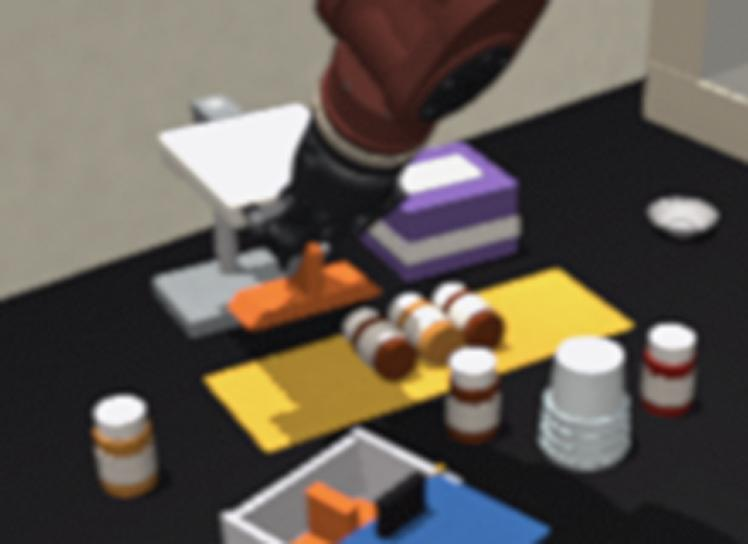

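View pics/g1.png

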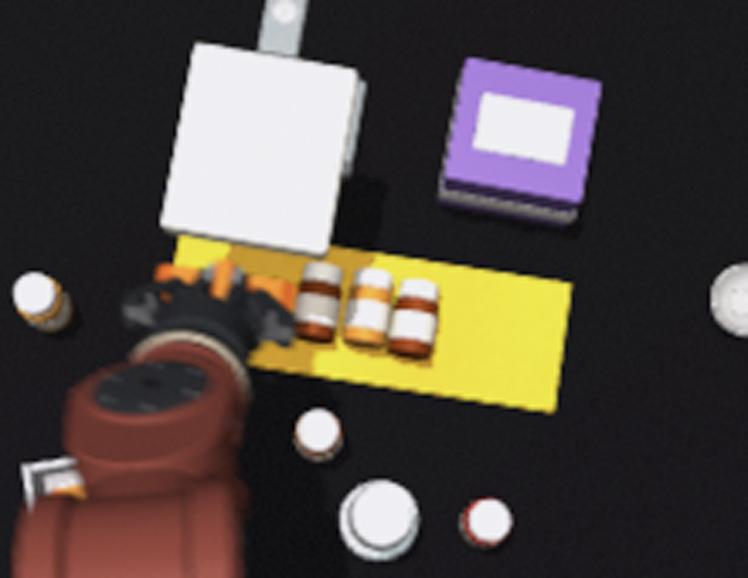

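Emit:
{"op": "apply_moves", "data": {
  "series": [
    {"linear": [0,0,0],"rot": [0,0,0],"gripper": 0}
  ]
}}

```text
time_s: 11.73
tool_pos: [630.4, 154.5, 129.6]
tool_rot: [-0.353, 0.662, 0.593, -0.294]
contact_force: [-0.2, 0.0, -0.6]
gripper_width: 13.3
```

```bash
python3 - <<'E'
from h import *
st()
E
```

```text
t 11.73 pos [630.4 154.5 129.6] x yaw 82.85 x z 0.028 point [ 0.576 -0.049 -0.816] lean 35.3 F [-0.2  0.  -0.6] w 13.3 grasp [619.4 155.4 145.1] q [ 0.09 -0.47 -0.75  0.69 -0.1   0.19]
```

```bash
cat >> h.py <<'E'
def tgt(yaw,lean,pos=None):
    from scipy.spatial.transform import Rotation as R
    y=np.radians(yaw);L=np.radians(lean); x=np.array([np.cos(y),np.sin(y),0]); h=np.array([np.sin(y),-np.cos(y),0])
    p=np.sin(L)*h-np.array([0,0,np.cos(L)]); M=np.stack([x,p,np.cross(x,p)],1)
    s=sense(); C=R.from_quat(s['tool_rot'],scalar_first=True)
    print('rot units',((R.from_matrix(M)*C.inv()).as_rotvec()/.08).round(3))
    if pos is not None: print('lin units',((np.array(pos)-s['tool_pos'])/25).round(3),'mm',(np.array(pos)-s['tool_pos']).round(1))
MC=np.array([625,35.5]); EY=np.array([np.cos(np.radians(81.6)),np.sin(np.radians(81.6))]); EX=np.array([EY[1],-EY[0]])
def mat(x,y): return MC+x*EX+y*EY
E
python3 - <<'E'
from h import *
tgt(81.6,37.1,[*mat(-56+11.2,134),130]); print(mat(-44.8,134),mat(12.7,134))
E
```

```text
rot units [-0.405 -0.34  -0.278]
lin units [-1.205  0.805  0.016] mm [-30.1  20.1   0.4]
[600.25572531 174.6070123 ] [657.13888446 166.20723815]
```

Emit:
{"op": "apply_moves", "data": {
  "series": [
    {"linear": [-0.6,0.4,0],"rot": [-0.2,-0.17,-0.14],"gripper": 0},
    {"linear": [-0.6,0.4,0],"rot": [-0.2,-0.17,-0.14],"gripper": 0},
    {"linear": [0,0,-0.6],"rot": [0,0,0],"gripper": 0},
    {"linear": [0,0,-0.7],"rot": [0,0,0],"gripper": 0},
    {"linear": [0,0,-0.7],"rot": [0,0,0],"gripper": 0},
    {"linear": [0,0,-0.7],"rot": [0,0,0],"gripper": 0},
    {"linear": [0,0,-0.5],"rot": [0,0,0],"gripper": 0},
    {"linear": [0,0,0],"rot": [0,0,0],"gripper": 0}
  ]
}}

```text
time_s: 12.4
tool_pos: [598.7, 171.7, 46.2]
tool_rot: [-0.339, 0.678, 0.583, -0.292]
contact_force: [-1.5, 0.4, -1.7]
gripper_width: 13.3
```

```bash
python3 - <<'E'
from h import *
st(); shot('8'); tgt(81.6,37.1,[*mat(12.7,134),41])
crop(cv2.imread('pics/side8.png'),190,130,340,250,5,'pics/g2.png');crop(cv2.imread('pics/top8.png'),230,90,350,200,6,'pics/g1.png')
E
```

```text
t 12.4 pos [598.7 171.7  46.2] x yaw 81.39 x z -0.001 point [ 0.594 -0.09  -0.8  ] lean 36.9 F [-1.5  0.4 -1.7] w 13.3 grasp [587.4 173.4  61.4] q [ 0.16 -0.47 -0.91  0.51 -0.19  0.25]
rot units [-0.006  0.017  0.044]
lin units [ 2.254 -0.245 -0.367] mm [56.4 -6.1 -9.2]
```

View pics/g2.png

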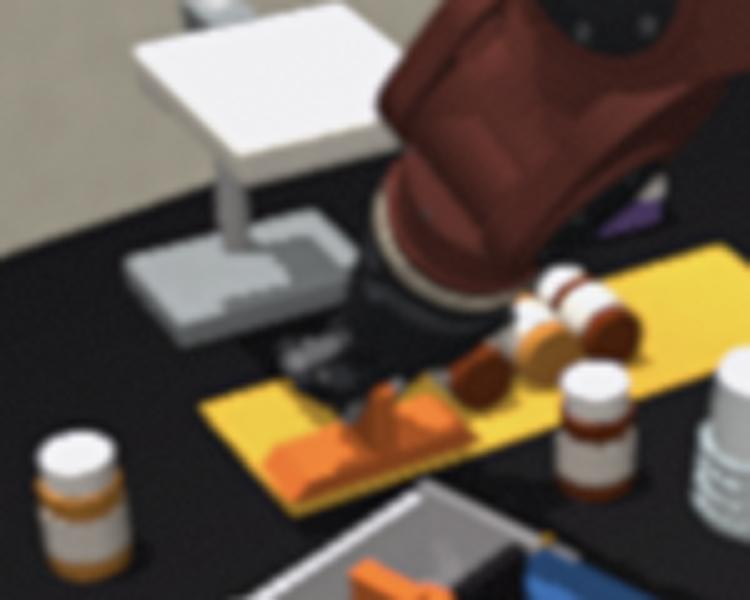

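View pics/g1.png

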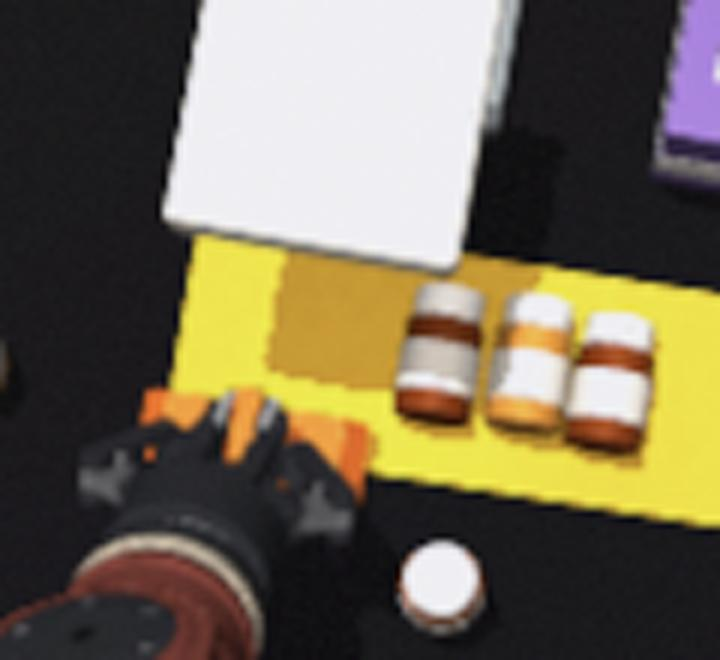

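```bash
python3 - <<'E'
from h import *
p=cv2.imread('pics/top8.png');
s=sense(); t=s['tool_pos'][:2]-MC; print('tcp mat',t@EX,t@EY)
for lab,(a,b),z in(('far right toe',(374,436),20),('far left toe',(146,388),20),('near right toe',(362,495),20)):
    q=pln('top',230+a/6-.5,90+b/6-.5,z)[:2]-MC; print(lab,(q@EX).round(1),(q@EY).round(1))
p=cv2.imread('pics/side8.png')
for lab,(a,b),z in(('near left toe bottom',(293,503),18),('near right toe bottom',(476,438),18)):
    q=pln('side',190+a/5-.5,130+b/5-.5,z)[:2]-MC; print(lab,(q@EX).round(1),(q@EY).round(1))
E
```

```text
tcp mat -43.95033030628482 131.83621831047833
far right toe -43.5 72.2
far left toe -36.8 189.4
near right toe -74.1 73.5
near left toe bottom -69.0 182.9
near right toe bottom -66.8 71.6
```

Emit:
{"op": "apply_moves", "data": {
  "series": [
    {"linear": [0.5,-0.06,-0.1],"rot": [0,0,0],"gripper": 0},
    {"linear": [0.6,-0.07,-0.1],"rot": [0,0,0],"gripper": 0},
    {"linear": [0.6,-0.07,-0.1],"rot": [0,0,0],"gripper": 0},
    {"linear": [0.55,-0.05,0],"rot": [0,0,0.04],"gripper": 0},
    {"linear": [0,0,0],"rot": [0,0,0],"gripper": 0}
  ]
}}

```text
time_s: 12.92
tool_pos: [660.3, 166.1, 45.5]
tool_rot: [-0.336, 0.679, 0.586, -0.289]
contact_force: [0.1, 0.0, -0.1]
gripper_width: 13.1
```

```bash
python3 - <<'E'
from h import *
st(); shot('9'); tgt(81.6,37.1,[*mat(12.7,134),31])
crop(cv2.imread('pics/side9.png'),190,130,340,250,5,'pics/g2.png');crop(cv2.imread('pics/top9.png'),230,90,350,200,6,'pics/g1.png')
E
```

```text
t 12.92 pos [660.3 166.1  45.5] x yaw 81.57 x z 0.002 point [ 0.601 -0.088 -0.794] lean 37.4 F [ 0.1  0.  -0.1] w 13.1 grasp [648.8 167.8  60.6] q [ 0.13 -0.27 -0.76  0.44 -0.17  0.22]
rot units [-0.01   0.038  0.   ]
lin units [-0.027 -0.018 -0.518] mm [ -0.7  -0.5 -12.9]
```

View pics/g2.png

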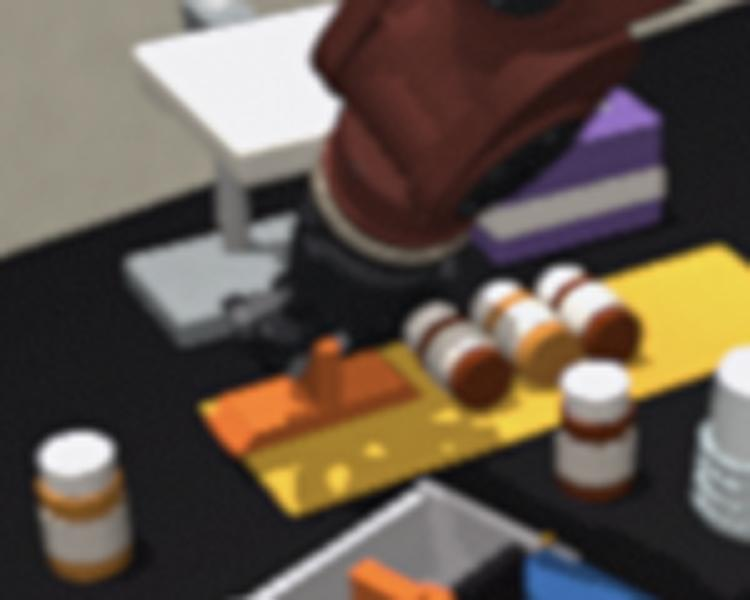

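View pics/g1.png

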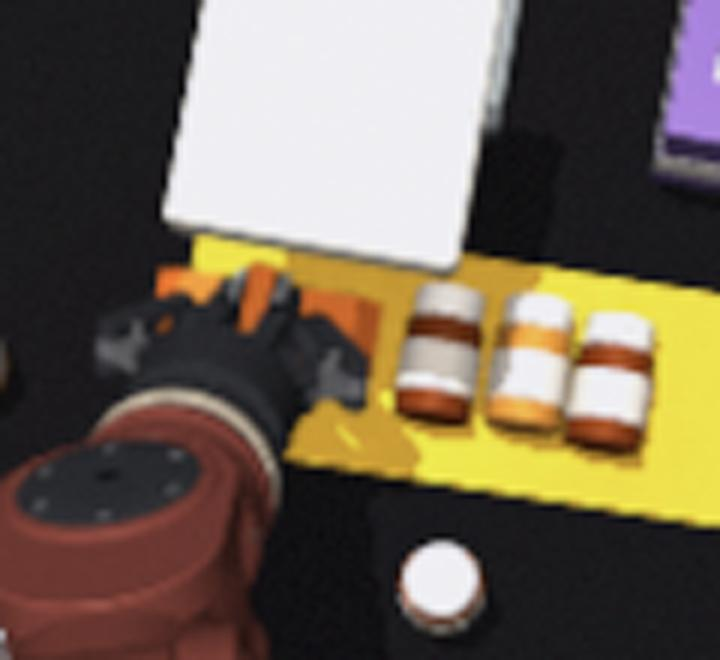

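Emit:
{"op": "apply_moves", "data": {
  "series": [
    {"linear": [-0.03,-0.02,-0.3],"rot": [0,0,0],"gripper": 0},
    {"linear": [0,0,-0.2],"rot": [0,0,0],"gripper": 0},
    {"linear": [0,0,-0.02],"rot": [0,0.03,0],"gripper": 0},
    {"linear": [0,0,0],"rot": [0,0,0],"gripper": 0}
  ]
}}

```text
time_s: 13.35
tool_pos: [657.2, 166.8, 30.9]
tool_rot: [-0.337, 0.678, 0.586, -0.29]
contact_force: [3.1, 0.4, 3.4]
gripper_width: 13.2
```

```bash
cat > look.py <<'E'
from h import *
import sys
tag=sys.argv[1]
st(); shot(tag); s=sense(); t=s['tool_pos'][:2]-MC; print('tcp mat',(t@EX).round(1),(t@EY).round(1))
if len(sys.argv)>2:
    tgt(81.6,37.1,[*mat(float(sys.argv[2]),float(sys.argv[3])),float(sys.argv[4])])
crop(cv2.imread(f'pics/side{tag}.png'),200,150,340,240,5.5,'pics/g2.png');crop(cv2.imread(f'pics/top{tag}.png'),230,90,350,190,6,'pics/g1.png')
E
python3 look.py 10 12.7 115 31
```

```text
t 13.35 pos [657.2 166.8  30.9] x yaw 81.65 x z 0.001 point [ 0.599 -0.087 -0.796] lean 37.2 F [3.1 0.4 3.4] w 13.2 grasp [645.9 168.4  46. ] q [ 0.13 -0.25 -0.78  0.41 -0.16  0.22]
tcp mat 12.7 134.6
rot units [-0.012  0.028 -0.012]
lin units [-0.115 -0.776  0.006] mm [ -2.9 -19.4   0.2]
```

View pics/g2.png

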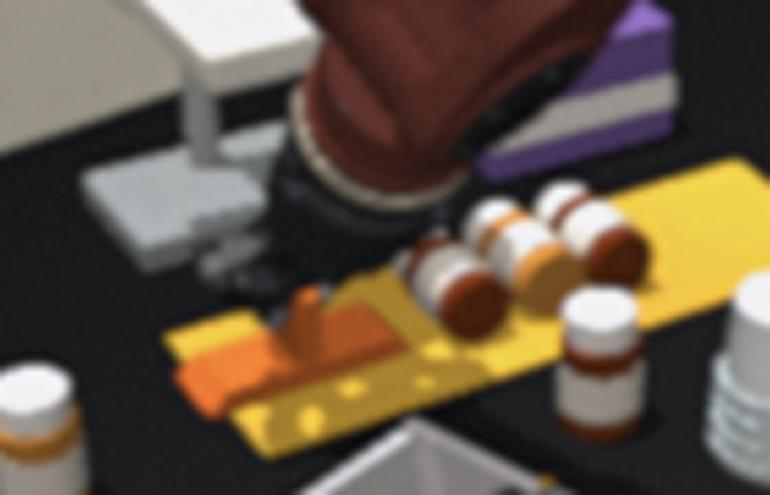

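View pics/g1.png

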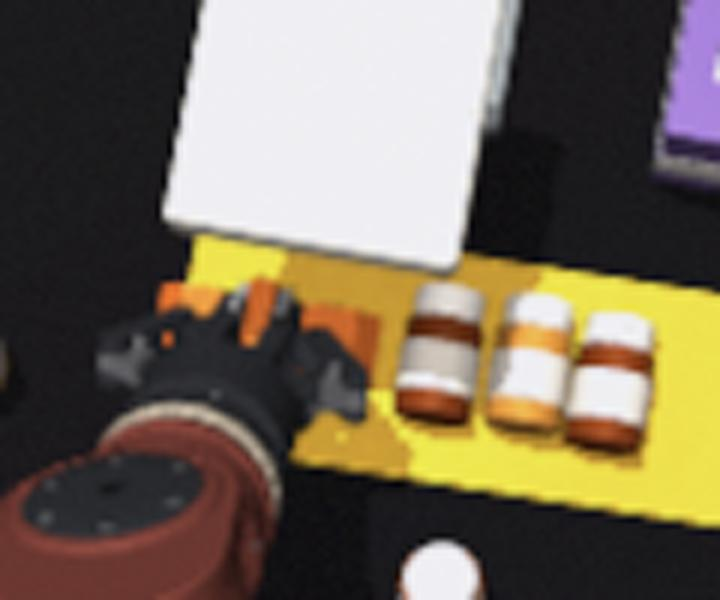

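```bash
python3 - <<'E'
from h import *
def m(u,v,z,n='top'):
    q=pln(n,u,v,z)[:2]-MC; return (q@EX).round(1),(q@EY).round(1)
for a,b in((381,318),(376,385),(158,283)): print('toe',m(230+a/6-.5,90+b/6-.5,6))
print('jar cap L/R',m(230+417/6-.5,90+295/6-.5,23),m(230+483/6-.5,90+300/6-.5,23))
print('jar body L/R',m(230+398/6-.5,90+390/6-.5,23),m(230+470/6-.5,90+400/6-.5,23))
print('side near toe corners',m(200+413/5.5-.5,150+345/5.5-.5,3,'side'),m(200+210/5.5-.5,150+420/5.5-.5,3,'side'))
E
python3 jars.py 10
```

```text
toe (np.float64(20.3), np.float64(79.3))
toe (np.float64(-14.6), np.float64(76.4))
toe (np.float64(20.7), np.float64(194.9))
jar cap L/R (np.float64(30.7), np.float64(61.8)) (np.float64(33.3), np.float64(28.5))
jar body L/R (np.float64(-19.0), np.float64(63.8)) (np.float64(-18.5), np.float64(27.2))
side near toe corners (np.float64(-10.9), np.float64(73.2)) (np.float64(-17.2), np.float64(190.1))
10 top jar y [46.6 19.7] 194 rms 3.3 xrange [-30.8  34.3] matz 1.4
10 top jar y [ 1.  20.3] 185 rms 3.4 xrange [-28.5  36.9] matz 1.4
10 top jar y [-40.6  20. ] 195 rms 3.1 xrange [-31.9  32.6] matz 1.4
10 side jar y [42.6 19.6] 185 rms 5.7 xrange [-35.9  23.5] matz 4.1
10 side jar y [-3.1 19.4] 187 rms 6.0 xrange [-32.3  34.6] matz 4.1
10 side jar y [-44.8  19.7] 148 rms 5.1 xrange [-35.8  29.6] matz 4.1
```

Emit:
{"op": "apply_moves", "data": {
  "series": [
    {"linear": [-0.04,-0.27,0],"rot": [0,0.02,0],"gripper": 0},
    {"linear": [-0.04,-0.27,0],"rot": [0,0,0],"gripper": 0},
    {"linear": [-0.03,-0.2,0],"rot": [0,0,0],"gripper": 0},
    {"linear": [0,0,0],"rot": [0,0,0],"gripper": 0}
  ]
}}

```text
time_s: 13.78
tool_pos: [654.3, 147.9, 30.7]
tool_rot: [-0.337, 0.677, 0.586, -0.291]
contact_force: [-1.2, 0.6, 7.0]
gripper_width: 12.9
```

```bash
python3 look.py 11 12.7 113 31; python3 jars.py 11
```

```text
t 13.78 pos [654.3 147.9  30.7] x yaw 81.68 x z 0.001 point [ 0.597 -0.086 -0.798] lean 37.1 F [-1.2  0.6  7. ] w 12.9 grasp [643.  149.6  45.9] q [ 0.09 -0.28 -0.81  0.41 -0.14  0.19]
tcp mat 12.6 115.5
rot units [-0.011 -0.    -0.011]
lin units [-0.01  -0.101  0.01 ] mm [-0.3 -2.5  0.2]
11 top jar y [46.9 19.7] 175 rms 3.4 xrange [-30.8  34.7] matz 1.4
11 top jar y [ 1.4 19.7] 186 rms 3.3 xrange [-28.7  37.8] matz 1.4
11 top jar y [-40.4  19.8] 196 rms 3.3 xrange [-31.5  33.7] matz 1.4
11 side jar y [42.6 19.9] 177 rms 5.8 xrange [-34.6  12.6] matz 4.1
11 side jar y [-3.3 19.5] 190 rms 6.2 xrange [-32.7  30.6] matz 4.1
11 side jar y [-44.7  19.9] 148 rms 5.3 xrange [-36.3  30.5] matz 4.1
```

View pics/g2.png

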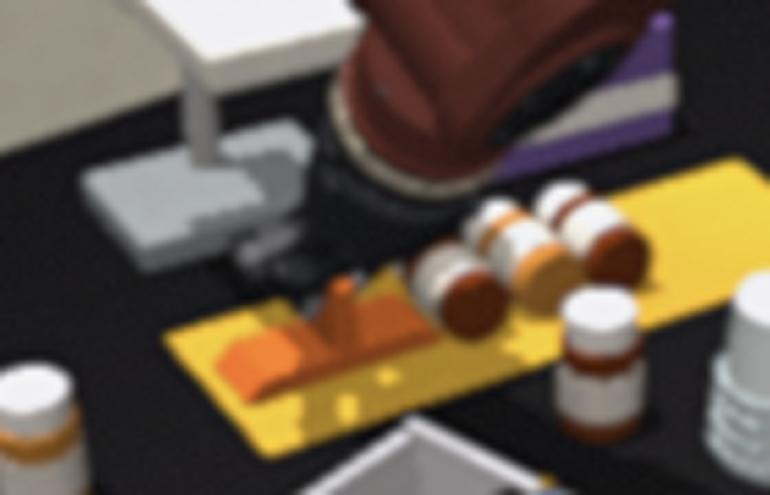

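View pics/g1.png

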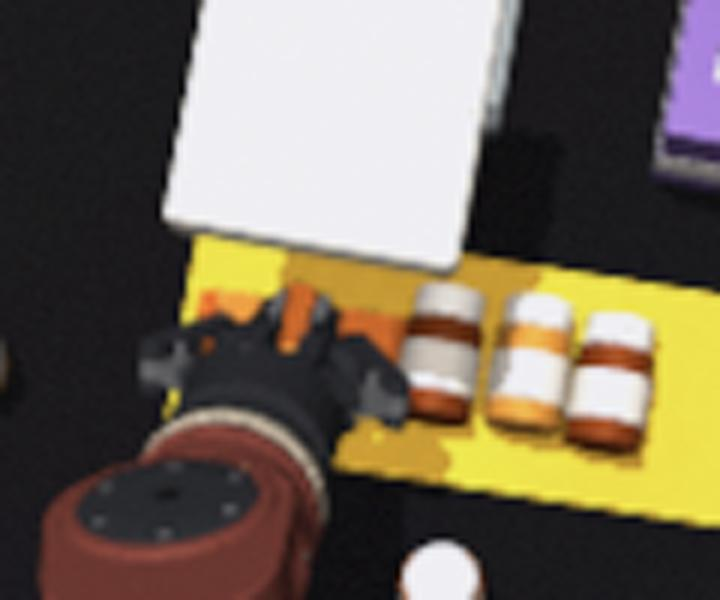

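Emit:
{"op": "apply_moves", "data": {
  "series": [
    {"linear": [-0.006,-0.04,0.02],"rot": [0,0,0],"gripper": 0},
    {"linear": [-0.006,-0.04,0],"rot": [0,0,0],"gripper": 0},
    {"linear": [0,0,0],"rot": [0,0,0],"gripper": 0}
  ]
}}

```text
time_s: 14.13
tool_pos: [653.8, 146.4, 30.8]
tool_rot: [-0.338, 0.677, 0.586, -0.291]
contact_force: [-1.3, 3.6, 6.3]
gripper_width: 13.2
```

```bash
python3 look.py 12 12.7 113 31; python3 jars.py 12
```

```text
t 14.13 pos [653.8 146.4  30.8] x yaw 81.7 x z 0.001 point [ 0.596 -0.086 -0.798] lean 37.0 F [-1.3  3.6  6.3] w 13.2 grasp [642.4 148.1  45.9] q [ 0.09 -0.29 -0.81  0.42 -0.14  0.19]
tcp mat 12.2 114.0
rot units [-0.016 -0.012 -0.021]
lin units [ 0.014 -0.041  0.011] mm [ 0.4 -1.   0.3]
12 top jar y [46.6 19.8] 177 rms 3.5 xrange [-30.5  33.9] matz 1.4
12 top jar y [ 1.  19.9] 184 rms 3.6 xrange [-28.6  37.1] matz 1.4
12 top jar y [-40.5  20.1] 197 rms 3.4 xrange [-31.4  33. ] matz 1.4
12 side jar y [42.5 19.5] 174 rms 5.9 xrange [-34.8  10. ] matz 4.1
12 side jar y [-3.2 19.6] 185 rms 5.9 xrange [-33.1  31.7] matz 4.1
12 side jar y [-44.1  19.6] 151 rms 5.0 xrange [-35.9  29.4] matz 4.1
```

View pics/g2.png

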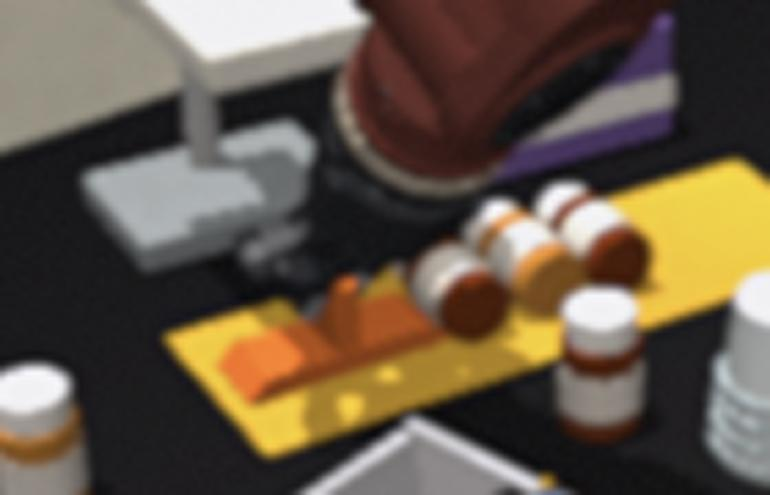

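Emit:
{"op": "apply_moves", "data": {
  "series": [
    {"linear": [0,0,0.02],"rot": [0,0,0],"gripper": 0},
    {"linear": [-0.006,-0.04,0],"rot": [0,0,0],"gripper": 0},
    {"linear": [0,0,0],"rot": [0,0,0],"gripper": 0}
  ]
}}

```text
time_s: 14.48
tool_pos: [653.3, 145.3, 30.7]
tool_rot: [-0.338, 0.677, 0.585, -0.292]
contact_force: [-0.8, 3.1, 5.8]
gripper_width: 13.1
```

```bash
python3 look.py 13 12.7 113 31; python3 jars.py 13
```

```text
t 14.48 pos [653.3 145.3  30.7] x yaw 81.69 x z 0.001 point [ 0.595 -0.086 -0.799] lean 37.0 F [-0.8  3.1  5.8] w 13.1 grasp [642.  147.   45.9] q [ 0.09 -0.29 -0.81  0.42 -0.14  0.19]
tcp mat 11.9 112.8
rot units [-0.014 -0.022 -0.017]
lin units [0.032 0.004 0.011] mm [0.8 0.1 0.3]
13 top jar y [46.9 20.1] 173 rms 3.6 xrange [-30.7  33.7] matz 1.5
13 top jar y [ 0.7 19.7] 185 rms 3.4 xrange [-28.5  37.5] matz 1.5
13 top jar y [-40.5  19.6] 196 rms 3.5 xrange [-31.7  32.5] matz 1.5
13 side jar y [42.2 20.4] 164 rms 5.8 xrange [-35.4   8.3] matz 4.2
13 side jar y [-2.9 19.8] 185 rms 6.1 xrange [-32.4  32.5] matz 4.2
13 side jar y [-44.8  19.5] 147 rms 4.8 xrange [-35.9  30.9] matz 4.2
```

```bash
cat > shift.py <<'E'
from h import *
import sys
def go(a,b,boxes):
  for n,(x0,y0,x1,y1),lab in boxes:
    A=cv2.cvtColor(cv2.imread(f'pics/{n}{a}.png'),cv2.COLOR_BGR2GRAY)[y0:y1,x0:x1].astype(np.float32);B=cv2.cvtColor(cv2.imread(f'pics/{n}{b}.png'),cv2.COLOR_BGR2GRAY)[y0:y1,x0:x1].astype(np.float32)
    w=cv2.createHanningWindow(A.shape[::-1],cv2.CV_32F); s,r=cv2.phaseCorrelate(A,B,w); print(a,b,n,lab,np.round(s,3),round(r,2),'absdiff',np.abs(A-B).mean().round(2))
boxes=[('top',(298,136,313,162),'L'),('top',(311,138,326,164),'M'),('top',(323,140,340,168),'R'),('side',(278,196,294,216),'L'),('side',(284,184,308,210),'M'),('side',(298,180,320,202),'R')]
if __name__=='__main__':
    for i in range(2,len(sys.argv)): go(sys.argv[1],sys.argv[i],boxes)
E
python3 shift.py 8 10 11 12 13
```

```text
8 10 top L [0.544 0.537] 1.01 absdiff 0.56
8 10 top M [0.432 0.49 ] 0.99 absdiff 0.48
8 10 top R [-0.016  0.078] 1.0 absdiff 0.5
8 10 side L [-0.755 -0.311] 0.55 absdiff 6.05
8 10 side M [-0.179  0.532] 0.91 absdiff 19.18
8 10 side R [-0.017  0.002] 0.95 absdiff 0.66
8 11 top L [0.429 0.47 ] 0.99 absdiff 1.48
8 11 top M [0.45  0.525] 1.0 absdiff 0.48
8 11 top R [-0.035 -0.007] 0.99 absdiff 0.43
8 11 side L [-0.137 -0.899] 0.49 absdiff 6.57
8 11 side M [-0.266  0.694] 0.91 absdiff 18.48
8 11 side R [0.032 0.079] 1.01 absdiff 0.63
8 12 top L [0.437 0.518] 0.97 absdiff 2.04
8 12 top M [0.443 0.474] 0.99 absdiff 0.45
8 12 top R [0.008 0.007] 1.0 absdiff 0.47
8 12 side L [-0.066 -0.766] 0.46 absdiff 6.73
8 12 side M [-0.371  0.59 ] 0.88 absdiff 18.48
8 12 side R [0.135 0.04 ] 1.0 absdiff 0.64
8 13 top L [0.569 0.564] 0.98 absdiff 2.77
8 13 top M [0.454 0.474] 1.01 absdiff 0.52
8 13 top R [0.006 0.032] 0.99 absdiff 0.5
8 13 side L [-1.289 -2.185] 0.48 absdiff 6.78
8 13 side M [-0.232  0.514] 0.93 absdiff 18.06
8 13 side R [0.09  0.034] 0.97 absdiff 0.64
```

Emit:
{"op": "apply_moves", "data": {
  "series": [
    {"linear": [0.01,0,0.025],"rot": [0,0,0],"gripper": 0},
    {"linear": [-0.004,-0.03,0],"rot": [0,0,0],"gripper": 0},
    {"linear": [0,0,0],"rot": [0,0,0],"gripper": 0}
  ]
}}

```text
time_s: 14.83
tool_pos: [653.1, 144.3, 30.8]
tool_rot: [-0.338, 0.677, 0.585, -0.292]
contact_force: [-1.2, 2.3, 3.2]
gripper_width: 13.3
```

```bash
python3 look.py 14 12.7 112 31; python3 jars.py 14|head -1; python3 shift.py 13 14|head -3
```

```text
t 14.83 pos [653.1 144.3  30.8] x yaw 81.66 x z 0.0 point [ 0.595 -0.087 -0.799] lean 36.9 F [-1.2  2.3  3.2] w 13.3 grasp [641.8 146.   45.9] q [ 0.09 -0.29 -0.81  0.42 -0.14  0.19]
tcp mat 11.9 111.7
rot units [-0.009 -0.034 -0.01 ]
lin units [0.033 0.007 0.009] mm [0.8 0.2 0.2]
14 top jar y [45.4 20.1] 170 rms 3.4 xrange [-30.7  34.1] matz 1.3
13 14 top L [0.489 0.423] 1.0 absdiff 5.57
13 14 top M [0.474 0.465] 1.01 absdiff 0.77
13 14 top R [-0.003 -0.003] 0.99 absdiff 0.48
```

View pics/g2.png

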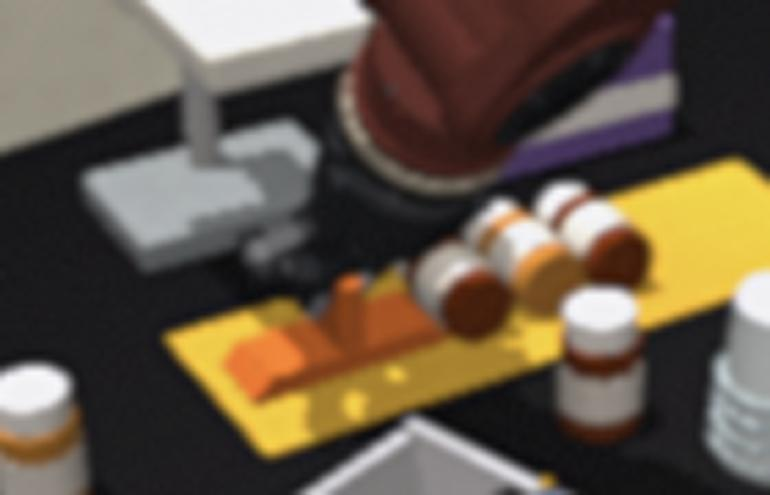

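View pics/g1.png

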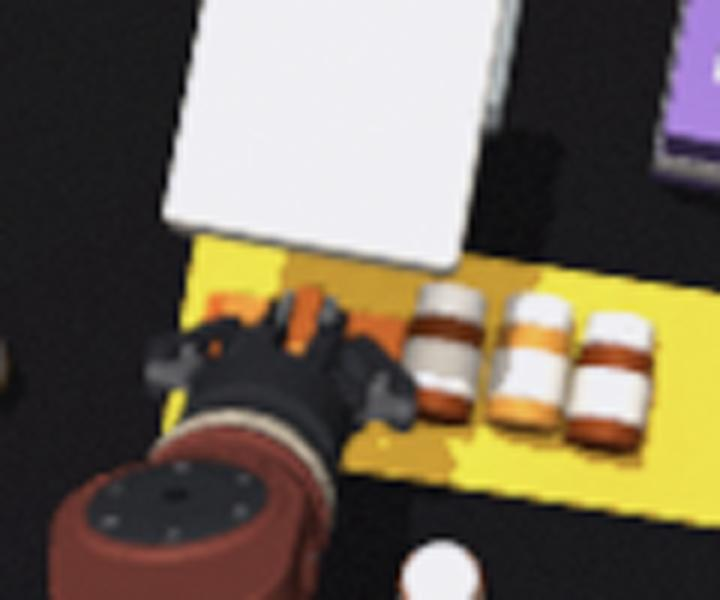

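Emit:
{"op": "apply_moves", "data": {
  "series": [
    {"linear": [0,0,0],"rot": [0,0,0],"gripper": 0.32},
    {"linear": [0,0,0],"rot": [0,0,0],"gripper": 0.32},
    {"linear": [0,0,0],"rot": [0,0,0],"gripper": 0.32},
    {"linear": [0,0,0],"rot": [0,0,0],"gripper": 0.32},
    {"linear": [-0.24,0.035,0.32],"rot": [0,0,0],"gripper": 0.32},
    {"linear": [-0.476,0.07,0.64],"rot": [0,0,0],"gripper": 0.32},
    {"linear": [-0.476,0.07,0.64],"rot": [0,0,0],"gripper": 0.32},
    {"linear": [-0.476,0.07,0.64],"rot": [0,0,0],"gripper": 0.32},
    {"linear": [-0.476,0.07,0.64],"rot": [0,0,0],"gripper": 0.32}
  ]
}}

```text
time_s: 15.68
tool_pos: [599.0, 152.1, 103.4]
tool_rot: [-0.338, 0.677, 0.585, -0.292]
contact_force: [0.8, -0.4, 0.1]
gripper_width: 27.3
```

```bash
python3 look.py 15; python3 jars.py 15; python3 shift.py 14 15
```

```text
t 15.68 pos [599.  152.1 103.4] x yaw 81.63 x z 0.0 point [ 0.595 -0.088 -0.799] lean 36.9 F [ 0.8 -0.4  0.1] w 27.3 grasp [587.7 153.7 118.6] q [ 0.11 -0.58 -0.88  0.64 -0.16  0.21]
tcp mat -41.3 112.4
15 top jar y [45.5 20. ] 195 rms 3.4 xrange [-30.8  33.8] matz 1.4
15 top jar y [ 1.2 19.7] 183 rms 3.4 xrange [-28.4  36.8] matz 1.4
15 top jar y [-40.2  20.2] 199 rms 3.3 xrange [-31.7  32.9] matz 1.4
15 side jar y [40.4 19.7] 171 rms 5.8 xrange [-35.5  32.8] matz 4.2
15 side jar y [-3.2 19.7] 179 rms 6.1 xrange [-33.2  35.9] matz 4.2
15 side jar y [-44.   19.7] 147 rms 4.8 xrange [-36.   29.9] matz 4.2
14 15 top L [0.346 0.534] 0.99 absdiff 3.52
14 15 top M [0.504 0.529] 0.99 absdiff 0.52
14 15 top R [0.034 0.061] 0.98 absdiff 0.45
14 15 side L [-0.063  0.577] 0.88 absdiff 2.05
14 15 side M [-0.107  0.503] 1.0 absdiff 5.82
14 15 side R [-0.013  0.031] 0.97 absdiff 0.56
```

View pics/g2.png

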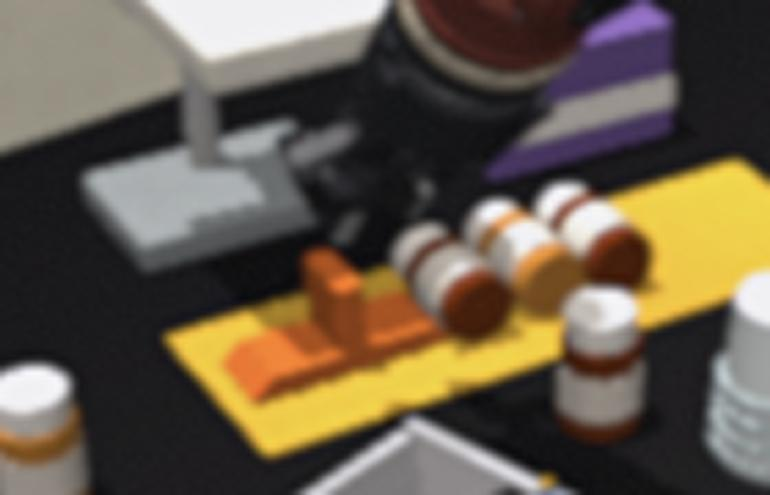

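View pics/g1.png

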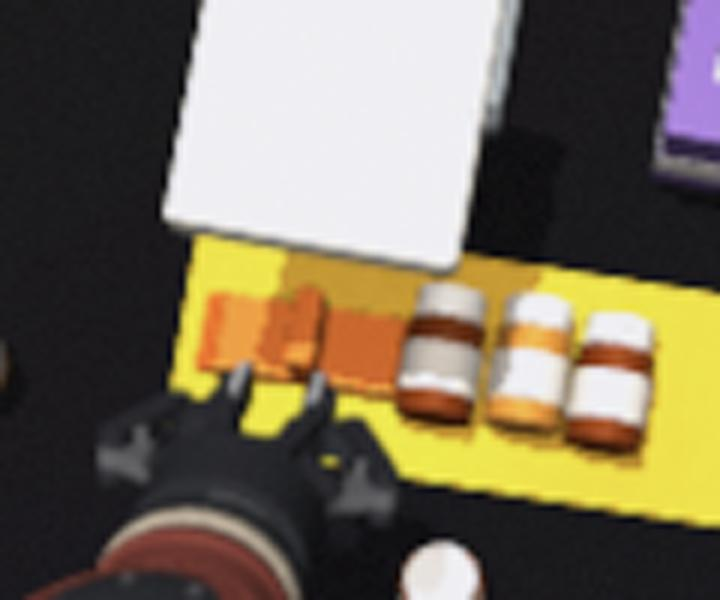

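```bash
python3 - <<'E'
from h import *
tgt(100.3,0,[456,255.3,150])
E
```

```text
rot units [-0.158  8.155  3.925]
lin units [-5.781  4.103  1.733] mm [-144.5  102.6   43.3]
```

Emit:
{"op": "apply_moves", "data": {
  "series": [
    {"linear": [-1,0.6,0.6],"rot": [0,0,0],"gripper": 0.5},
    {"linear": [-1,0.6,0.6],"rot": [0,0,0],"gripper": 0.5},
    {"linear": [-1,0.6,0.53],"rot": [-0.016,0.816,0.393],"gripper": 0.5},
    {"linear": [-0.9,0.6,0],"rot": [-0.016,0.816,0.393],"gripper": 0.5},
    {"linear": [-0.6,0.5,0],"rot": [-0.016,0.816,0.393],"gripper": 0.5},
    {"linear": [-0.5,0.5,0],"rot": [-0.016,0.816,0.393],"gripper": 0.5},
    {"linear": [-0.4,0.4,0],"rot": [-0.016,0.816,0.393],"gripper": 0.5},
    {"linear": [-0.2,0.3,0],"rot": [-0.016,0.816,0.393],"gripper": 0.5},
    {"linear": [-0.18,0,0],"rot": [-0.016,0.816,0.393],"gripper": 0.5},
    {"linear": [0,0,0],"rot": [-0.016,0.816,0.393],"gripper": 0.5},
    {"linear": [0,0,0],"rot": [-0.016,0.816,0.393],"gripper": 0.5},
    {"linear": [0,0,0],"rot": [-0.016,0.816,0.393],"gripper": 0.5},
    {"linear": [0,0,0],"rot": [0,0,0],"gripper": 0.5}
  ]
}}

```text
time_s: 16.87
tool_pos: [456.4, 253.9, 143.6]
tool_rot: [0.455, -0.451, -0.54, 0.546]
contact_force: [0.4, -0.2, -0.7]
gripper_width: 42.6
```

```bash
python3 - <<'E'
from h import *
st();tgt(100.3,0,[456,255.3,110])
E
```

```text
t 16.87 pos [456.4 253.9 143.6] x yaw 100.32 x z -0.001 point [-0.011 -0.003 -1.   ] lean 0.7 F [ 0.4 -0.2 -0.7] w 42.6 grasp [456.6 254.  162.6] q [ 0.26 -0.12 -0.28  1.42 -0.    0.08]
rot units [ 0.039 -0.137 -0.005]
lin units [-0.016  0.055 -1.345] mm [ -0.4   1.4 -33.6]
```

Emit:
{"op": "apply_moves", "data": {
  "series": [
    {"linear": [0,0.05,-1],"rot": [0.04,-0.137,0],"gripper": 0.5},
    {"linear": [0,0,-1],"rot": [0,0,0],"gripper": 0.5},
    {"linear": [0,0,-0.6],"rot": [0,0,0],"gripper": 0.5},
    {"linear": [0,0,0],"rot": [0,0,0],"gripper": 0.5}
  ]
}}

```text
time_s: 17.2
tool_pos: [452.9, 255.3, 77.1]
tool_rot: [-0.452, 0.454, 0.543, -0.542]
contact_force: [-1.2, -0.4, -1.4]
gripper_width: 42.9
```

```bash
python3 - <<'E'
from h import *
st();tgt(100.3,0,[456,255.3,26]); shot('16',('side',)); crop(cv2.imread('pics/side16.png'),220,170,330,290,6,'pics/g2.png')
E
```

```text
t 17.2 pos [452.9 255.3  77.1] x yaw 100.29 x z -0.001 point [ 0.002 -0.    -1.   ] lean 0.1 F [-1.2 -0.4 -1.4] w 42.9 grasp [452.9 255.3  96.1] q [ 0.26 -0.11 -0.4   1.28 -0.    0.08]
rot units [0.006 0.029 0.003]
lin units [ 1.240e-01  2.000e-03 -2.043e+00] mm [  3.1   0.  -51.1]
```

View pics/g2.png

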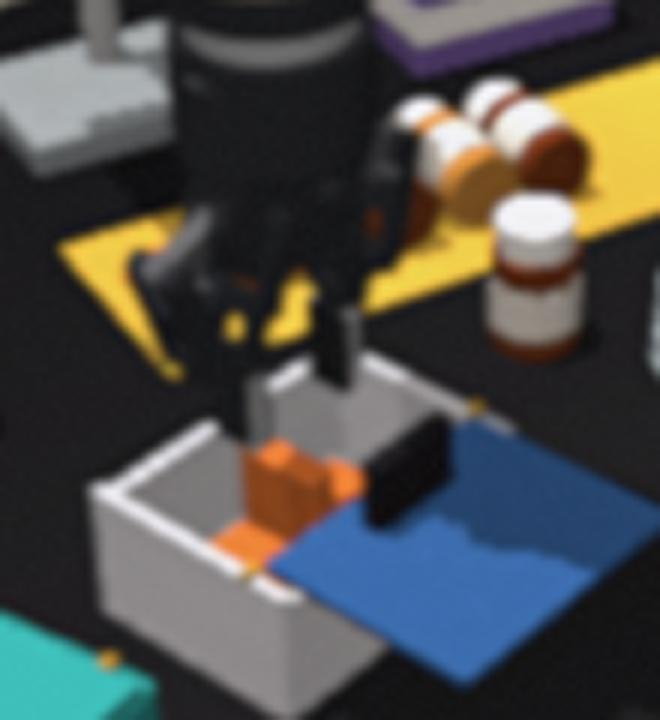

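Emit:
{"op": "apply_moves", "data": {
  "series": [
    {"linear": [0.12,0,-0.8],"rot": [0,0,0],"gripper": 0.5},
    {"linear": [0,0,-0.8],"rot": [0,0,0],"gripper": 0.5},
    {"linear": [0,0,-0.3],"rot": [0,0,0],"gripper": 0.5},
    {"linear": [0,0,0],"rot": [0,0,0],"gripper": 0.5}
  ]
}}

```text
time_s: 17.58
tool_pos: [457.5, 255.7, 33.0]
tool_rot: [-0.452, 0.454, 0.544, -0.542]
contact_force: [-0.7, -0.1, 0.3]
gripper_width: 42.7
```

```bash
python3 - <<'E'
from h import *
st();tgt(100.3,0,[456,255.3,27])
E
```

```text
t 17.58 pos [457.5 255.7  33. ] x yaw 100.32 x z -0.0 point [ 0.005  0.001 -1.   ] lean 0.3 F [-0.7 -0.1  0.3] w 42.7 grasp [457.4 255.7  52. ] q [ 0.26 -0.07 -0.44  1.19 -0.    0.08]
rot units [-0.008  0.064 -0.004]
lin units [-0.059 -0.017 -0.242] mm [-1.5 -0.4 -6. ]
```

Emit:
{"op": "apply_moves", "data": {
  "series": [
    {"linear": [-0.06,0,-0.2],"rot": [0,0.06,0],"gripper": 0.5},
    {"linear": [0,0,0],"rot": [0,0,0],"gripper": 0},
    {"linear": [0,0,0],"rot": [0,0,0],"gripper": 0},
    {"linear": [0,0,0],"rot": [0,0,0],"gripper": 0},
    {"linear": [0,0,0],"rot": [0,0,0],"gripper": 0},
    {"linear": [0,0,0],"rot": [0,0,0],"gripper": 0}
  ]
}}

```text
time_s: 18.08
tool_pos: [457.7, 256.2, 30.1]
tool_rot: [-0.452, 0.454, 0.544, -0.542]
contact_force: [-0.4, 0.6, 6.8]
gripper_width: 12.6
```

```bash
python3 - <<'E'
from h import *
st()
E
```

```text
t 18.08 pos [457.7 256.2  30.1] x yaw 100.34 x z 0.001 point [ 0.004  0.002 -1.   ] lean 0.2 F [-0.4  0.6  6.8] w 12.6 grasp [457.6 256.2  49.1] q [ 0.26 -0.07 -0.44  1.19  0.    0.08]
```

Emit:
{"op": "apply_moves", "data": {
  "series": [
    {"linear": [0,0,0.4],"rot": [0,0,0],"gripper": 0},
    {"linear": [0,0,0.9],"rot": [0,0,0],"gripper": 0},
    {"linear": [0,0,1],"rot": [0,0,0],"gripper": 0},
    {"linear": [0,0,1],"rot": [0,0,0],"gripper": 0},
    {"linear": [0,0,1],"rot": [0,0,0],"gripper": 0},
    {"linear": [0.43,-0.99,0.2],"rot": [0,0,-0.29],"gripper": 0},
    {"linear": [0.43,-0.99,0],"rot": [0,0,-0.29],"gripper": 0},
    {"linear": [0.43,-0.99,0],"rot": [0,0,-0.29],"gripper": 0},
    {"linear": [0.43,-0.99,0],"rot": [0,0,-0.29],"gripper": 0},
    {"linear": [0.43,-0.99,0],"rot": [0,0,-0.29],"gripper": 0},
    {"linear": [0.43,-0.99,0],"rot": [0,0,-0.29],"gripper": 0},
    {"linear": [0.43,-0.99,0],"rot": [0,0,-0.29],"gripper": 0},
    {"linear": [0.43,-0.99,0],"rot": [0,0,-0.29],"gripper": 0},
    {"linear": [0.43,-0.99,0],"rot": [0,0,-0.29],"gripper": 0},
    {"linear": [0.43,-0.99,0],"rot": [0,0,-0.29],"gripper": 0},
    {"linear": [0.43,-0.99,0],"rot": [0,0,-0.29],"gripper": 0},
    {"linear": [0.43,-0.99,0],"rot": [0,0,-0.29],"gripper": 0},
    {"linear": [0.43,-0.99,0],"rot": [0,0,-0.29],"gripper": 0},
    {"linear": [0.43,-0.99,0],"rot": [0,0,-0.29],"gripper": 0},
    {"linear": [0,0,0],"rot": [0,0,0],"gripper": 0}
  ]
}}

```text
time_s: 19.75
tool_pos: [608.4, -94.9, 141.5]
tool_rot: [-0.535, 0.537, 0.462, -0.461]
contact_force: [0.3, 0.2, -0.9]
gripper_width: 13.0
```

```bash
python3 - <<'E'
from h import *
st();tgt(81.6,0,[*mat(2,-128),50]); shot('17'); crop(cv2.imread('pics/side17.png'),240,110,400,240,5,'pics/g2.png');crop(cv2.imread('pics/top17.png'),240,90,400,200,5,'pics/g1.png')
E
```

```text
t 19.75 pos [608.4 -94.9 141.5] x yaw 81.45 x z -0.001 point [ 0.003 -0.001 -1.   ] lean 0.2 F [ 0.3  0.2 -0.9] w 13.0 grasp [608.4 -94.8 160.5] q [-0.37  0.15 -0.02  1.4   0.   -0.22]
rot units [0.012 0.033 0.033]
lin units [-0.005  0.138 -3.661] mm [ -0.1   3.4 -91.5]
```

View pics/g2.png

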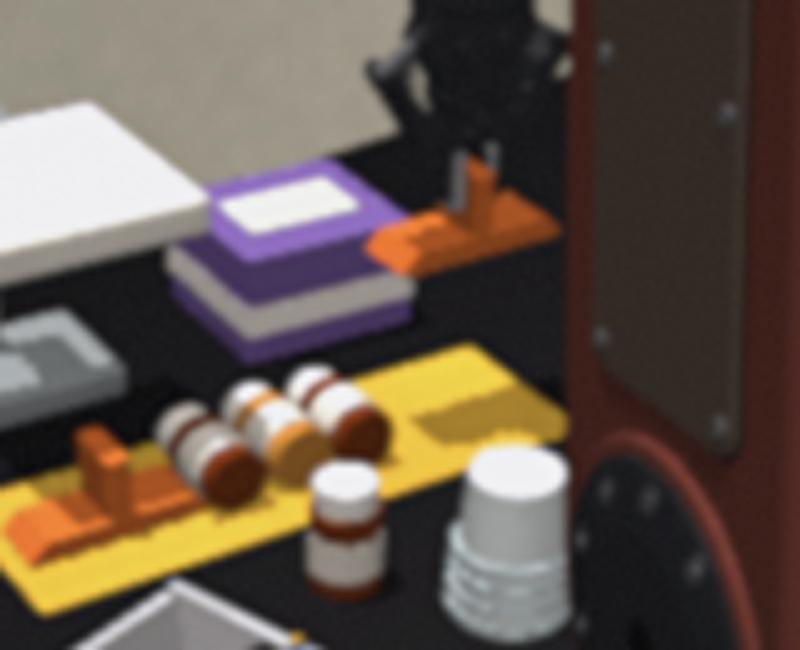

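View pics/g1.png

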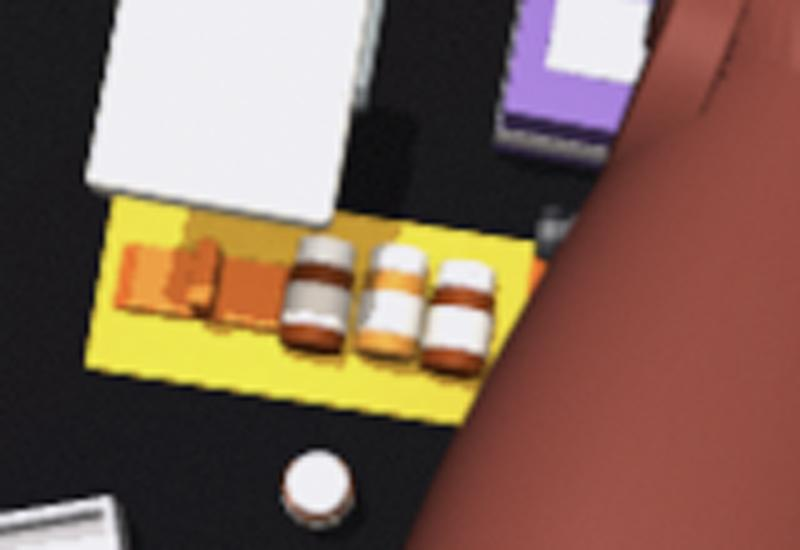

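Emit:
{"op": "apply_moves", "data": {
  "series": [
    {"linear": [0,0.06,-0.8],"rot": [0,0.03,0.03],"gripper": 0},
    {"linear": [0,0,-1],"rot": [0,0,0],"gripper": 0},
    {"linear": [0,0,-1],"rot": [0,0,0],"gripper": 0},
    {"linear": [0,0,-0.8],"rot": [0,0,0],"gripper": 0},
    {"linear": [0,0,-0.3],"rot": [0,0,0],"gripper": 0},
    {"linear": [0,0,0],"rot": [0,0,0],"gripper": 0}
  ]
}}

```text
time_s: 20.35
tool_pos: [605.5, -87.5, 42.0]
tool_rot: [0.535, -0.532, -0.463, 0.464]
contact_force: [-0.0, 0.2, -1.2]
gripper_width: 13.0
```

```bash
cat > look2.py <<'E'
from h import *
import sys
tag=sys.argv[1]
st(); shot(tag); s=sense(); t=s['tool_pos'][:2]-MC; print('tcp mat',(t@EX).round(1),(t@EY).round(1))
tgt(81.6,0,[*mat(float(sys.argv[2]),float(sys.argv[3])),float(sys.argv[4])])
crop(cv2.imread(f'pics/side{tag}.png'),250,140,380,230,6,'pics/g2.png');crop(cv2.imread(f'pics/top{tag}.png'),290,120,390,200,7,'pics/g1.png')
E
python3 look2.py 18 2 -128 29.1
```

```text
t 20.35 pos [605.5 -87.5  42. ] x yaw 81.93 x z 0.001 point [-0.004  0.002 -1.   ] lean 0.3 F [-0.   0.2 -1.2] w 13.0 grasp [605.6 -87.6  61. ] q [-0.36  0.2  -0.15  1.23  0.   -0.22]
tcp mat 1.0 -125.3
rot units [-0.005  0.004 -0.067]
lin units [ 0.026 -0.112 -0.641] mm [  0.6  -2.8 -16. ]
```

View pics/g2.png

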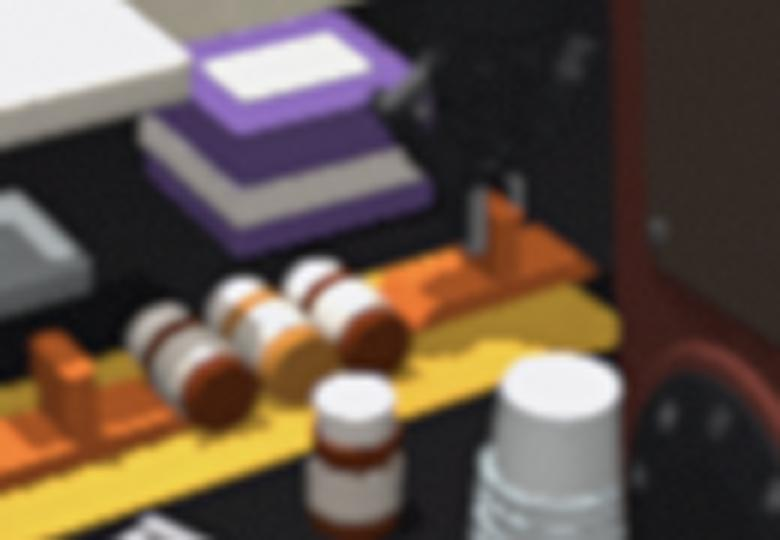

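View pics/g1.png

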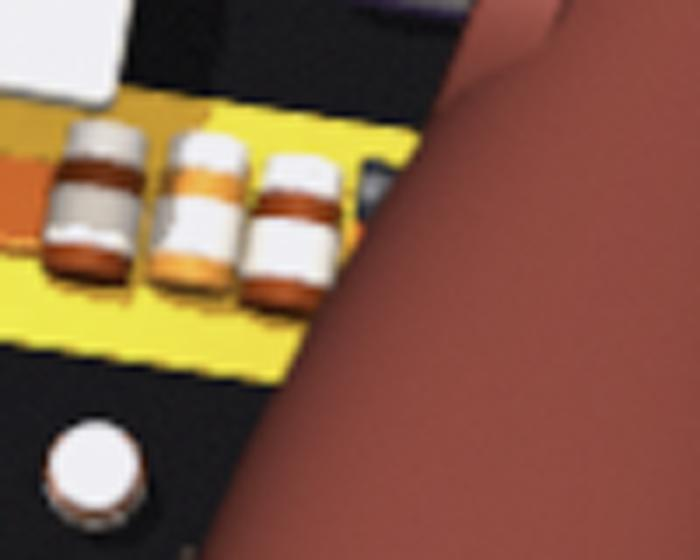

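Emit:
{"op": "apply_moves", "data": {
  "series": [
    {"linear": [0.02,-0.1,-0.2],"rot": [0,0,-0.06],"gripper": 0},
    {"linear": [0,0,-0.2],"rot": [0,0,0],"gripper": 0},
    {"linear": [0,0,-0.14],"rot": [0,0,0],"gripper": 0},
    {"linear": [0,0,0],"rot": [0,0,0],"gripper": 0}
  ]
}}

```text
time_s: 20.78
tool_pos: [607.5, -91.5, 29.8]
tool_rot: [0.536, -0.535, -0.462, 0.462]
contact_force: [-0.2, 0.6, -1.3]
gripper_width: 12.5
```

```bash
python3 look2.py 19 2 -128 29.1
```

```text
t 20.78 pos [607.5 -91.5  29.8] x yaw 81.58 x z 0.001 point [-0.001  0.001 -1.   ] lean 0.1 F [-0.2  0.6 -1.3] w 12.5 grasp [607.5 -91.5  48.8] q [-0.36  0.21 -0.15  1.21  0.   -0.22]
tcp mat 1.4 -128.2
rot units [-0.008 -0.009  0.003]
lin units [ 0.023  0.006 -0.049] mm [ 0.6  0.1 -1.2]
```

Emit:
{"op": "apply_moves", "data": {
  "series": [
    {"linear": [0.02,0,-0.05],"rot": [0,0,0],"gripper": 0},
    {"linear": [0,0,0],"rot": [0,0,0],"gripper": 0}
  ]
}}

```text
time_s: 21.05
tool_pos: [608.5, -91.6, 29.2]
tool_rot: [0.535, -0.535, -0.462, 0.462]
contact_force: [0.6, -0.3, -1.7]
gripper_width: 13.1
```

```bash
python3 look2.py 20 2 -112.5 29.1
```

```text
t 21.05 pos [608.5 -91.6  29.2] x yaw 81.59 x z 0.0 point [-0.  0. -1.] lean 0.0 F [ 0.6 -0.3 -1.7] w 13.1 grasp [608.5 -91.6  48.2] q [-0.36  0.21 -0.15  1.21  0.   -0.22]
tcp mat 2.2 -128.1
rot units [-0.007 -0.003  0.003]
lin units [ 0.085  0.62  -0.006] mm [ 2.1 15.5 -0.2]
```

View pics/g2.png

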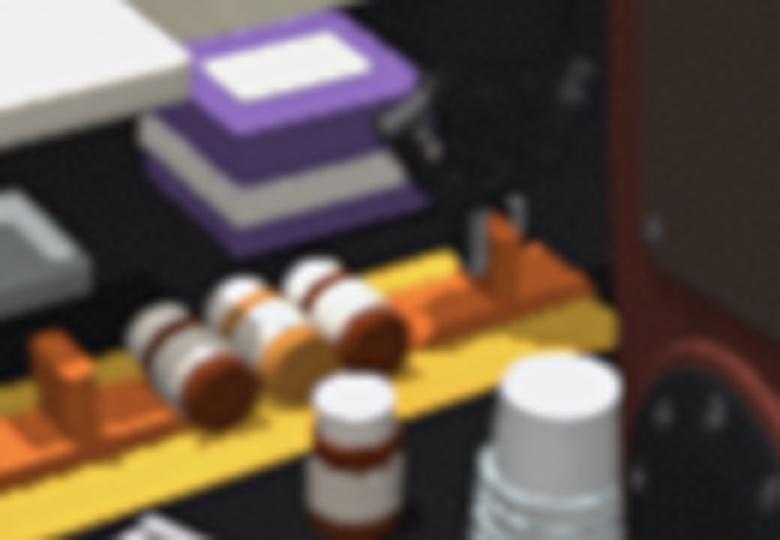

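Emit:
{"op": "apply_moves", "data": {
  "series": [
    {"linear": [0,0,-0.04],"rot": [0,0,0],"gripper": 0},
    {"linear": [0,0,-0.03],"rot": [0,0,0],"gripper": 0},
    {"linear": [0,0,0],"rot": [0,0,0],"gripper": 0}
  ]
}}

```text
time_s: 21.4
tool_pos: [608.5, -91.6, 29.2]
tool_rot: [0.535, -0.535, -0.462, 0.462]
contact_force: [-6.5, 0.9, 12.7]
gripper_width: 13.2
```

Emit:
{"op": "apply_moves", "data": {
  "series": [
    {"linear": [0,0,0.045],"rot": [0,0,0],"gripper": 0},
    {"linear": [0.03,0.2,0],"rot": [0,0,0],"gripper": 0},
    {"linear": [0.03,0.2,0],"rot": [0,0,0],"gripper": 0},
    {"linear": [0.03,0.2,0],"rot": [0,0,0],"gripper": 0},
    {"linear": [0,0,0],"rot": [0,0,0],"gripper": 0}
  ]
}}

```text
time_s: 21.82
tool_pos: [611.3, -75.8, 29.2]
tool_rot: [-0.535, 0.535, 0.462, -0.462]
contact_force: [-0.4, -0.0, 6.7]
gripper_width: 13.2
```

```bash
python3 look2.py 21 2 -111 29.1; python3 shift.py 20 21; python3 jars.py 21
```

```text
t 21.82 pos [611.3 -75.8  29.2] x yaw 81.63 x z 0.0 point [ 0.001  0.    -1.   ] lean 0.1 F [-0.4 -0.   6.7] w 13.2 grasp [611.3 -75.8  48.2] q [-0.34  0.21 -0.15  1.2   0.   -0.19]
tcp mat 2.7 -112.1
rot units [-0.013  0.013 -0.009]
lin units [-0.021  0.047 -0.003] mm [-0.5  1.2 -0.1]
20 21 top L [0.466 0.41 ] 1.0 absdiff 0.6
20 21 top M [0.445 0.471] 1.0 absdiff 0.5
20 21 top R [0.498 0.188] 0.68 absdiff 29.24
20 21 side L [-0.078 -0.1  ] 0.97 absdiff 0.23
20 21 side M [0.069 0.518] 1.02 absdiff 0.48
20 21 side R [-0.037  0.035] 0.98 absdiff 2.69
21 top jar y [45.4 19.6] 194 rms 3.3 xrange [-30.7  33.9] matz 1.5
21 top jar y [ 1.2 20.2] 185 rms 3.5 xrange [-28.4  36.6] matz 1.5
21 top jar y [-41.3  19.9] 114 rms 2.5 xrange [-31.4  33.1] matz 1.5
21 side jar y [41.5 19.1] 179 rms 5.7 xrange [-34.5  31.4] matz 4.2
21 side jar y [-3.1 19.1] 183 rms 5.8 xrange [-33.5  34.5] matz 4.2
21 side jar y [-44.6  19.9] 159 rms 5.5 xrange [-36.3  29.5] matz 4.2
```

View pics/g2.png

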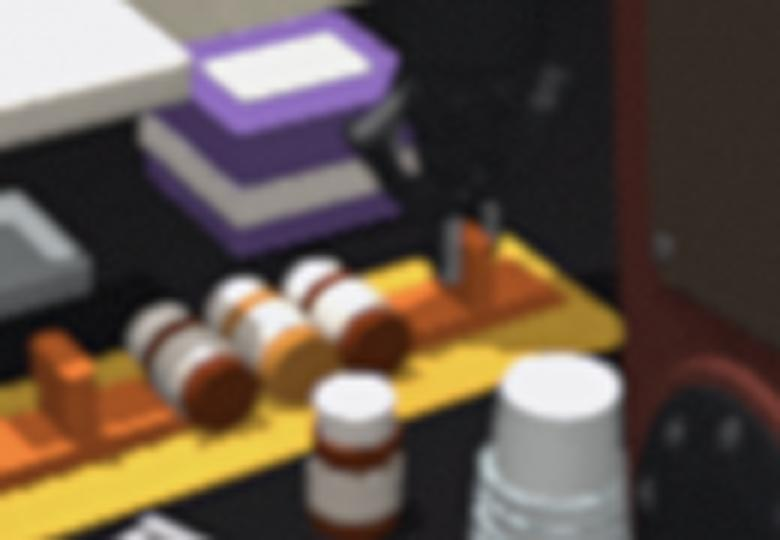

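View pics/g1.png

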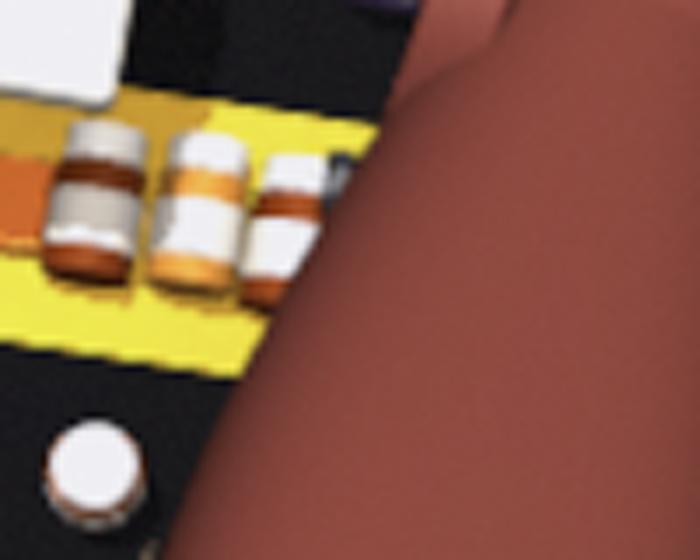

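Emit:
{"op": "apply_moves", "data": {
  "series": [
    {"linear": [-0.01,0,0.02],"rot": [0,0,0],"gripper": 0},
    {"linear": [0.006,0.05,0],"rot": [0,0,0],"gripper": 0},
    {"linear": [0,0,0],"rot": [0,0,0],"gripper": 0}
  ]
}}

```text
time_s: 22.17
tool_pos: [610.7, -75.2, 29.2]
tool_rot: [0.535, -0.535, -0.462, 0.462]
contact_force: [0.7, -0.8, 3.8]
gripper_width: 13.0
```

```bash
cat > sh2.py <<'E'
from shift import *
go(sys.argv[1],sys.argv[2],[('side',(298,181,311,198),'Rleft'),('side',(284,184,296,210),'Mctl'),('top',(326,142,331,162),'Rtop'),('side',(305,186,320,202),'Rbot')])
E
python3 look2.py 22 2 -111 29.1; python3 sh2.py 20 21; python3 sh2.py 21 22;python3 sh2.py 20 22; python3 jars.py 22|grep -- ' -4'
```

```text
t 22.17 pos [610.7 -75.2  29.2] x yaw 81.6 x z 0.0 point [ 0.  0. -1.] lean 0.0 F [ 0.7 -0.8  3.8] w 13.0 grasp [610.7 -75.2  48.2] q [-0.33  0.21 -0.15  1.2   0.   -0.19]
tcp mat 2.0 -111.6
rot units [-0.008  0.     0.001]
lin units [ 0.003  0.022 -0.003] mm [ 0.1  0.6 -0.1]
20 21 side Rleft [ 0.467 -0.011] 1.02 absdiff 0.49
20 21 side Mctl [-0.087  0.485] 1.02 absdiff 0.5
20 21 top Rtop [ 0.501 -0.009] 1.0 absdiff 0.13
20 21 side Rbot [ 0.512 -0.145] 0.98 absdiff 0.86
21 22 side Rleft [ 0.446 -0.114] 1.03 absdiff 0.52
21 22 side Mctl [-0.057  0.566] 1.03 absdiff 0.54
21 22 top Rtop [ 0.401 -0.006] 1.0 absdiff 0.15
21 22 side Rbot [0.448 0.039] 1.01 absdiff 0.24
20 22 side Rleft [ 0.47  -0.088] 1.03 absdiff 0.49
20 22 side Mctl [-0.076  0.525] 0.99 absdiff 0.54
20 22 top Rtop [ 0.422 -0.016] 1.0 absdiff 0.12
20 22 side Rbot [ 0.3  -0.04] 1.0 absdiff 0.84
```

Not yet touching; continuing in 1 mm steps.

Emit:
{"op": "apply_moves", "data": {
  "series": [
    {"linear": [0.006,0.045,0],"rot": [0,0,0],"gripper": 0},
    {"linear": [0,0,0],"rot": [0,0,0],"gripper": 0}
  ]
}}

```text
time_s: 22.43
tool_pos: [610.7, -74.4, 29.2]
tool_rot: [0.535, -0.535, -0.462, 0.462]
contact_force: [-0.6, -2.7, 4.7]
gripper_width: 12.9
```

```bash
python3 look2.py 23 2 -111 29.1; python3 sh2.py 20 23; python3 jars.py 23|grep -- '\[-4'
```

```text
t 22.43 pos [610.7 -74.4  29.2] x yaw 81.57 x z -0.0 point [-0. -0. -1.] lean 0.0 F [-0.6 -2.7  4.7] w 12.9 grasp [610.7 -74.4  48.2] q [-0.33  0.21 -0.15  1.2  -0.   -0.19]
tcp mat 1.9 -110.8
rot units [-0.003 -0.003  0.004]
lin units [ 0.003 -0.01  -0.002] mm [ 0.1 -0.2 -0. ]
20 23 side Rleft [ 0.342 -0.085] 1.03 absdiff 4.12
20 23 side Mctl [-0.122  0.355] 1.03 absdiff 0.57
20 23 top Rtop [ 0.734 -0.151] 1.0 absdiff 1.38
20 23 side Rbot [0.21  0.184] 0.97 absdiff 1.22
23 top jar y [-40.2  20.1] 112 rms 2.5 xrange [-31.2  32.9] matz 1.3
23 side jar y [-44.1  19.5] 153 rms 5.2 xrange [-35.7  31.6] matz 4.1
```

Emit:
{"op": "apply_moves", "data": {
  "series": [
    {"linear": [0,0,0],"rot": [0,0,0],"gripper": 0.32},
    {"linear": [0,0,0],"rot": [0,0,0],"gripper": 0.32},
    {"linear": [0,0,0],"rot": [0,0,0],"gripper": 0.32},
    {"linear": [0,0,0],"rot": [0,0,0],"gripper": 0.32},
    {"linear": [0,0,0.4],"rot": [0,0,0],"gripper": 0.32},
    {"linear": [0,0,0.8],"rot": [0,0,0],"gripper": 0.32},
    {"linear": [0,0,1],"rot": [0,0,0],"gripper": 0.32},
    {"linear": [0,0,1],"rot": [0,0,0],"gripper": 0.32},
    {"linear": [0,-0.4,1],"rot": [0,0,0],"gripper": 0.32},
    {"linear": [0,-1,0.6],"rot": [0,0,0],"gripper": 0.32},
    {"linear": [-0.3,-1,0],"rot": [0,0,0],"gripper": 0.32},
    {"linear": [-0.3,-1,0],"rot": [0,0,0],"gripper": 0.32},
    {"linear": [-0.3,-1,0],"rot": [0,0,0],"gripper": 0.32},
    {"linear": [-0.3,-1,0],"rot": [0,0,0],"gripper": 0.32},
    {"linear": [-0.3,-1,0],"rot": [0,0,0],"gripper": 0.32},
    {"linear": [-0.3,-1,0],"rot": [0,0,0],"gripper": 0.32},
    {"linear": [-0.3,-1,0],"rot": [0,0,0],"gripper": 0.32},
    {"linear": [-0.3,-1,0],"rot": [0,0,0],"gripper": 0.32},
    {"linear": [0,0,0],"rot": [0,0,0],"gripper": 0.32}
  ]
}}

```text
time_s: 24.12
tool_pos: [549.2, -313.3, 149.6]
tool_rot: [-0.536, 0.536, 0.461, -0.461]
contact_force: [1.0, -0.3, 0.3]
gripper_width: 27.4
```

```bash
python3 - <<'E'
from h import *
st(); shot('24')
p=cv2.imread('pics/top24.png'); crop(p,250,120,390,190,5.7,'pics/g1.png'); crop(cv2.imread('pics/side24.png'),215,150,375,250,5,'pics/g2.png')
hsv=cv2.cvtColor(p,cv2.COLOR_BGR2HSV); W=cloud('top',np.load('pics/top24.npy'))
r=W[...,:2]-MC; X=r@EX; Y=r@EY
o=(hsv[...,0]<17)&(hsv[...,1]>150)&(abs(X)<45)
for lab,m in(('L',o&(Y>66)&(Y<185)),('R',o&(Y<-62)&(Y>-185))):
    v,u=np.nonzero(m); q=np.array([pln('top',a,b,14)[:2] for a,b in zip(u,v)])-MC; q=np.stack([q@EX,q@EY],1).astype(np.float32); print(lab,len(q),cv2.minAreaRect(q))
    f=m&(W[...,2]>38); print(' fin',X[f].mean(),Y[f].mean(),f.sum(),W[m][:,2].max())
E
python3 jars.py 24; python3 lid.py 24
```

```text
t 24.12 pos [ 549.2 -313.3  149.6] x yaw 81.38 x z -0.001 point [-0.    -0.001 -1.   ] lean 0.1 F [ 1.  -0.3  0.3] w 27.4 grasp [ 549.2 -313.3  168.6] q [-0.72  0.2   0.06  1.42 -0.   -0.57]
L 428 ((2.7772579193115234, 116.23747253417969), (49.38560104370117, 99.8853530883789), 0.16922833025455475)
 fin -1.2171597291350988 113.00440098827876 69 57.18736777220626
R 408 ((3.7500743865966797, -113.57833862304688), (48.56441879272461, 102.28575134277344), 0.274715393781662)
 fin -0.9332162647076673 -107.70660674908838 63 58.210185062054805
24 top jar y [45.2 20. ] 195 rms 3.5 xrange [-31.2  34.2] matz 1.5
24 top jar y [ 1.1 19.9] 186 rms 3.3 xrange [-28.6  37. ] matz 1.5
24 top jar y [-39.4  20. ] 201 rms 3.4 xrange [-31.9  32.8] matz 1.5
24 side jar y [40.9 19.6] 184 rms 5.7 xrange [-34.5  32.9] matz 4.2
24 side jar y [-2.9 19.6] 185 rms 6.1 xrange [-31.8  35.9] matz 4.2
24 side jar y [-43.7  20.1] 144 rms 4.9 xrange [-36.6  30.8] matz 4.2
24 top -59.6 60.9 [(-56, -130, -34, 70), (-48, -131, -33, 73), (-40, -130, -35, 72), (-32, -131, -34, 74), (-24, -130, -35, 74), (-16, -131, -34, 68), (-8, -130, -35, 66), (0, -131, -33, 67), (8, -130, -35, 66), (16, -130, -33, 66), (24, -130, -35, 68), (32, -131, -34, 74), (40, -130, -35, 72), (48, -131, -33, 74), (56, -130, -32, 74)]
  mark 1 -29.1 4 65.9
  mark -1 -30.1 2 -63.9
24 side -62.7 62.3 [(-56, -133, -35, 64), (-48, -134, -32, 74), (-40, -133, -36, 71), (-32, -133, -45, 65), (-24, -132, -52, 62), (-16, -133, -55, 61), (-8, -134, -54, 64), (0, -133, -53, 64), (8, -133, -38, 65), (16, -132, -36, 74), (24, -133, -35, 82), (32, -132, -35, 82), (40, -133, -36, 84), (48, -132, -36, 85), (56, -132, -35, 86)]
  mark 1 -26.7 1 61.2
  mark -1 -25.4 3 -69.2
```

View pics/g2.png

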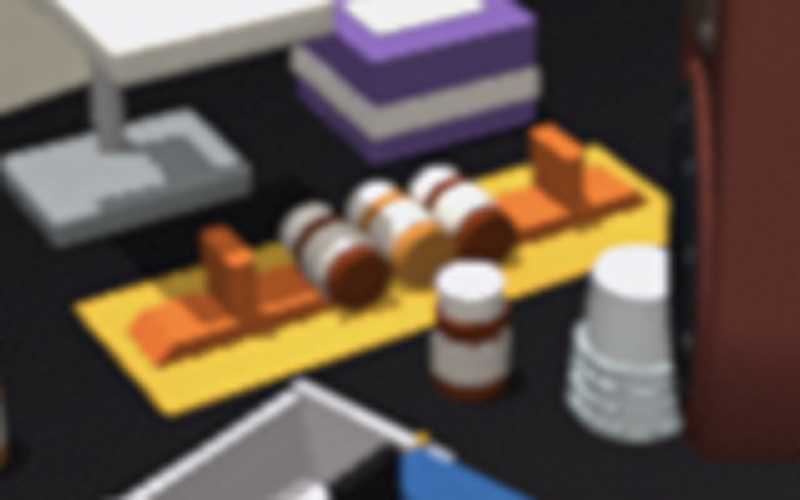

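View pics/g1.png

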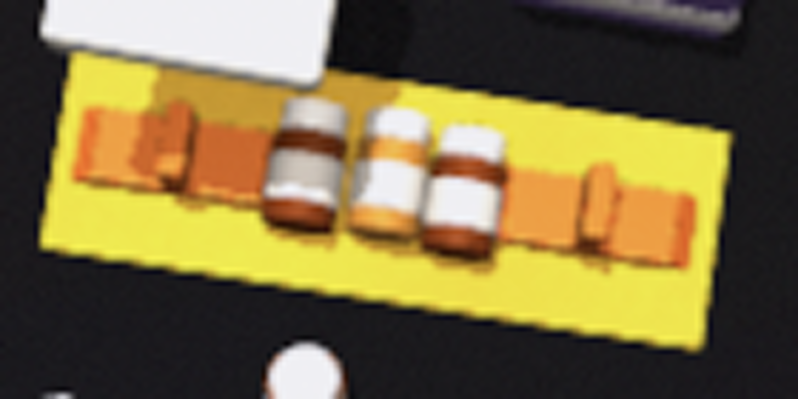

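View pics/top24.png

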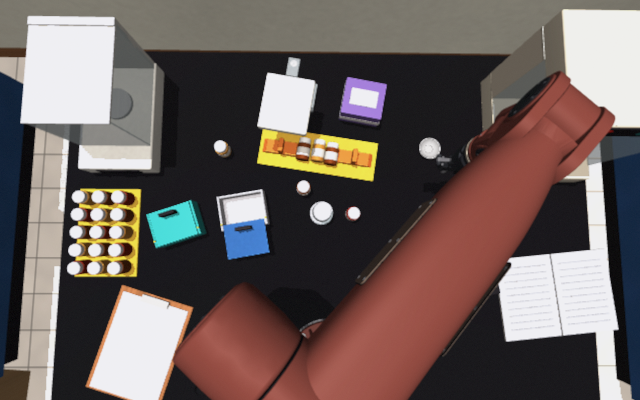

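```bash
python3 -c "
from rig import *
print(sense()['joint_velocities'].round(3)); print(sign_off())"
```

```text
[ 0.035 -0.007 -0.01   0.     0.002  0.006]
the job is handed in; nothing more can be done
None
```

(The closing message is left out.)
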